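# Turn a batch of hardness coupons over for the second-side test

### The job

The coupons in the caddy have been hardness-tested on one side; turn the batch over. Lay every coupon in the cassette of the turn-over stand, one to a slot, fit the cover, slide both bolts fully home and give the cover's handle one firm upward tug (about 10 N) to prove that both bolts hold; only then swing the cassette fully upside down by its turn bar. Hang the empty caddy by its handle across both prongs of the hook on the blue panel, and leave the other things on the bench where they are.

Things in the scene. Friction and masses are not known exactly. Their poses are not given: they have to be found in the camera images.
- coupon0: steel test bar 70 x 22 x 22 mm, 0.27 kg, with a row of small dents on its top; 2 to 4 of the four are present and start lying in the caddy, long side across the caddy (along its y). Origin: centre of its underside; x along its length, z up.
- coupon1: steel test bar 70 x 22 x 22 mm, 0.27 kg, with a row of small dents on its top; 2 to 4 of the four are present and start lying in the caddy, long side across the caddy (along its y). Origin: centre of its underside; x along its length, z up.
- coupon2: steel test bar 70 x 22 x 22 mm, 0.27 kg, with a row of small dents on its top; 2 to 4 of the four are present and start lying in the caddy, long side across the caddy (along its y). Origin: centre of its underside; x along its length, z up.
- coupon3: steel test bar 70 x 22 x 22 mm, 0.27 kg, with a row of small dents on its top; 2 to 4 of the four are present and start lying in the caddy, long side across the caddy (along its y). Origin: centre of its underside; x along its length, z up.
- caddy: flat open dark steel caddy, 160 mm (its x) by 176 mm (its y), 0.4 kg: 3 mm floor, 10 mm rim all round, arch handle of 10 mm round bar in the plane y = 0: legs at x = +-74, straight top bar along x from -64 to 64, its centre 70 mm above the underside. Origin: centre of its underside, z up. Starts on the bench to the robot's right. Same either way round.
- caddy_grip (a point): middle of the caddy handle's top bar, at the bar's centre line.
- cover: steel cover plate of the cassette, 92 mm (its x) by 204 mm (its y) by 4 mm with windows, 0.3 kg; in its middle an upright loop handle: 10 mm round bar along y, 72 mm long, centre line 41 mm above the underside. Origin: centre of its underside, z up. Starts flat on the bench to the robot's left, long side roughly along the robot's x. Fits either way round.
- cover_grip (a point): middle of the cover's handle bar, at the bar's centre line.
- cassette (a joint): turn angle of the cassette about its level axis (along the tray point's y): 0 upright (stop), pi = 3.14 fully upside down (stop). A friction hinge (about 0.35 N m): it stays where it is left. As it grows, the turn bar at the front rises, goes over the top and comes down at the rear.
- tray (a point): centre of the tilting cassette, on its axis, 125 mm above the bench. Axes turn with it: upright, z is up, y along the axis, -x to the front (turn-bar side, nearest the robot). In this frame (mm): aluminium tray inside x +-41, y +-106, floor top z -16; ridges (tops z -4) at y 0, +-47, +-94 make four slots centred on y -70.5, -23.5, 23.5, 70.5, a coupon lies along x in each.
- cover_seat (a point): where the cover's origin belongs, on the cassette: 12 mm along tray z from the tray point, same axes, cover's y along tray y. The cover rests on the long walls (tray z 12), between end plates (inner faces y +-106, tops z 16) and flared side guides (x +-49 at the seat, tops z 23). Grey cheeks outside, y +-114 to 124, reach z 28. Seated, it has 2 mm of play under the bolts.
- turn_bar (a point): middle of the turn bar: round steel bar 12 mm thick, 90 mm long along the tray's y, 95 mm in front of the axis (tray x = -95, z = 0), on two arms at y = +-45; free gap of about 30 mm between bar and tray.
- bolt_front: slide bolt on the cassette's front wall at tray y +72: flat bar 16 mm wide, 8 mm thick, with an upright round knob 12 mm thick, 24 mm high. Origin: centre of the knob's foot, tray z 26. Slides along tray x: origin at -74 open (stop), -58 fully home (stop), 2.5 N friction. Home, its tip overlaps the cover's edge by 12 mm; past about -71 it is in the cover's way. Starts open to within 3 mm.
- bolt_rear: the same bolt on the rear wall at tray y = -72: origin at tray x = +74 open, +58 home.
- hook (a point): where the middle of the caddy handle's bar should rest on the double-prong hook of the blue panel at the robot's left, 159 mm above the bench. Its x points to the panel (face at +114 mm; 300 mm wide, top 205 mm above the bench). Two level prongs 8 mm thick at y = +-40, tops 5 mm below this point, run out to x = -30, then turn up to tips 9 mm above it at x = -36. The bar lies along y.
- caliper: bystander, to be left alone: steel caliper 200 mm long lying flat, black slide.
- ref_block: bystander, to be left alone: round steel reference hardness block, 64 mm across, 14 mm high.
- vblock: bystander, to be left alone: dark steel V-block, 60 x 50 x 44 mm.
- case: bystander, to be left alone: small wooden case, 100 x 70 x 35 mm.
- cup: bystander, to be left alone: yellow plastic cup, 72 mm across, 100 mm high.
- oil: bystander, to be left alone: white bottle with black cap, 52 mm across, 140 mm high.
- brush: bystander, to be left alone: bench brush 180 mm long lying flat.
Not all that is in view belongs to the job. Leave any brown or purple look-alike of the coupon2 alone. Leave any orange look-alike of the coupon1 alone.

How it is judged:
By the outcome, as a careful person would: the job done as asked, in the order asked, and still so for the second after the job is handed in, with the robot touching nothing.
Of coupon0, coupon1, coupon2, coupon3 only 2 to 4 are there at a start; the rules pass over those that are not, and their reading is None.
At some moment in a run one of cover, caddy may be knocked a few centimetres aside while the robot is not near it.
Once in a run the grip may slacken for a moment while it holds something.
It also fails if it takes over 210 s, if anything falls off the work surface, if the arm or the gripper's body presses on something with over 40 N, if the wrist force passes 120 N, or if a joint passes its speed limit or range.

### The arm

A 7-joint arm with a two-finger parallel gripper is mounted at the origin on the work surface. World frame = base frame: x ahead of the robot, y to its left, z up, the work surface at z = 0. Lengths are in m, angles in rad, forces in N, time in s.
With the tool pointing down it reaches from about 0.4 to 0.875 m from the base axis. Payload 19.3 kg.
Tool frame: the origin (TCP) lies between the finger pads; the fingertips stand 11 mm ahead of it and the grasp point (between the pads) lies 8 mm behind it; z points along the fingers, y is the line along which they close (so a half turn about z gives the same grasp; the last joint's range is limited). The gripper opens to 85 mm and grips with 20 to 120 N. Pads are 22 mm wide; open, the fingers measure 114 mm over their backs; the gripper's body (76 mm by 85 mm) begins 54 mm behind the grasp point. The pads swing forward as they close: fully open they stand 13 mm farther back than shut.
Start: joints at [1.042, 0.521, -0.036, 1.599, 0.021, 1.021, -0.113], TCP at [0.277, -0.56, 0.242] pointing down, gripper open.
Joint ranges: [-2.91, 2.91], [-0.3, 2.13], [-1.5, 1.42], [0.17, 2.43], [-1.26, 4.41], [0.16, 1.93], [-2.52, 2.52]. Speed limits (rad/s): [1.89, 1.89, 2.39, 2.39, 3.01, 3.01, 3.01].

### API

Orientations are given as a unit quaternion [w, x, y, z].
In Python, from rig import r gives the robot as it stands.
- The arm moves only by the shell command python3 -m handwheel 'ROWS'. ROWS is a JSON object of lists of equal length, an entry for each row: "translation": the shift along the tool's x, y, z in units of 40 mm (1.0 is 40 mm), a list of three; "turn": the turn, a rotation vector about the tool's x, y, z in units of 8 degrees (1.0 is 8 degrees), a list of three; "gripper": the opening in per cent of the stroke, from 0 (shut) to 100 (fully open). In form: {"translation": [[tx, ty, tz], ...], "turn": [[ax, ay, az], ...], "gripper": [gripper, ...]}. A call has exactly 10 rows; each row shifts and turns the commanded pose from where the row before left it, along the tool's axes as they then stand; what a row does not reach is not made up. A row lasts 1/10 s, in which the tool goes at most 50 mm and 8.59 degrees, less where a joint would pass 70% of its speed; a pose out of reach is approached as far as the arm can. A call is refused whole if a number of a shift passes 1 or a number of a turn 1, either way. A call with a gripper value outside its range is refused whole. The fingers move at their own pace and stop on an object; the grip force is fixed at half the most. Time passes only in rows, so rows that do not move let the fingers close, or fill a call up. It gives the time, the measured TCP pose, the force, the opening and the grip force at its end, in the units of the state.
- r.state(): the state, without advancing time (a new reading comes with each control period).
- r.get_image(name): name is "side" or "top"; returns the picture (420x560x3 uint8, red, green, blue); there is no depth.
- r.calibration(name): a dict with "camera_matrix" (3x3 intrinsics, pixels), "R" (3x3) and "t" (3): a world point X has camera coordinates R X + t. Camera axes: x right, y down, z forward; pixel columns grow to the right and rows downward; lengths in m; the calibration is good to about 2 mm. A picture is of the moment at which its call begins. calibration takes no time and is no camera call.
- r.job_done(): hands the job in; it is judged then, once.
The state is a dict: "clock": time; "joints": joint angles; "qd": joint speeds; "joint_torque": joint torques, N m; "eef_pos": TCP position; "ee_rot": TCP orientation; "force": force on the tool from outside, world axes, zero at the start; "torque": the same for the moment, N m; "gripper_width": opening from 0.0 (shut) to 1.0 (fully open); "grasp_force": force on a finger pad.
Only numpy, scipy, OpenCV 4.12 (cv2) and the standard library are available. Lean on these libraries where they do the work, as an engineer would, in place of code of your own. Each camera call takes 0.05 s, during which the arm holds its last target. There are 200 camera calls.

## Working session

There is one attempt and no reset: what is moved stays moved. The work goes in short steps, Python scripts to look and compute and a shell command to move; the robot and the scene stay as the last step left them, time stands still between calls to the robot, and variables do not carry over. Pictures are saved under pics/ and viewed, at most 14 in all, crops included, and the job is handed in when it is done.

```bash
mkdir -p pics; ls; python3 - <<'E'
from rig import r
import cv2,numpy as np
s=r.state();print({k:np.round(v,3).tolist() for k,v in s.items()})
for n in("side","top"):
    im=r.get_image(n);cv2.imwrite(f"pics/{n}0.png",im[:,:,::-1])
    c=r.calibration(n);print(n,{k:np.round(v,4).tolist() for k,v in c.items()}, (-np.array(c["R"]).T@c["t"]).round(3))
E
```

```text
pics
{'clock': 0.0, 'joints': [1.042, 0.522, -0.036, 1.6, 0.021, 1.021, -0.113], 'qd': [-0.001, 0.001, 0.0, -0.0, 0.0, -0.0, 0.0], 'joint_torque': [-0.001, -92.711, 1.98, -36.994, 0.018, 0.008, -0.0], 'eef_pos': [0.277, -0.56, 0.242], 'ee_rot': [-0.001, 0.974, 0.227, -0.0], 'force': [0.547, -0.627, 0.188], 'torque': [0.009, 0.033, -0.012], 'grasp_force': 0.0, 'gripper_width': 1.001}
side {'camera_matrix': [[406.1923, 0.0, 282.559], [0.0, 406.1923, 215.5795], [0.0, 0.0, 1.0]], 'R': [[-0.9174, -0.398, -0.0079], [-0.2045, 0.488, -0.8485], [0.3415, -0.7768, -0.5291]], 't': [0.5239, 0.2556, 0.8854]} [0.23  0.772 0.689]
top {'camera_matrix': [[456.5192, 0.0, 283.7897], [0.0, 456.5192, 217.9219], [0.0, 0.0, 1.0]], 'R': [[0.0288, -0.999, 0.0329], [-0.9899, -0.0331, -0.1381], [0.1391, -0.0286, -0.9899]], 't': [-0.0917, 0.6061, 1.2128]} [ 0.434 -0.037  1.287]
```

View pics/top0.png

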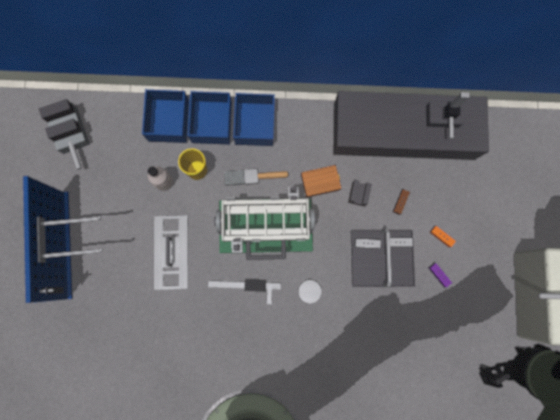

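View pics/side0.png

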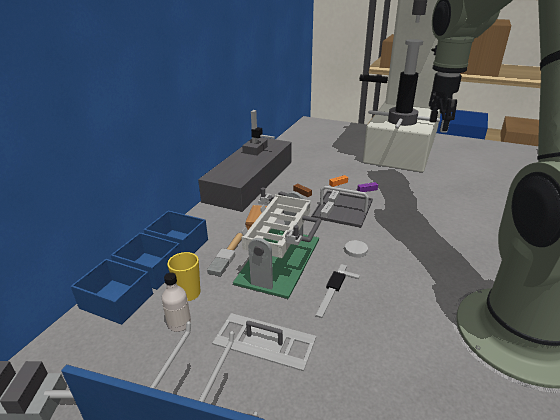

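Two coupons seem to be in the caddy (368,243) and (401,242), the stand is at about (265,220), the cover at (171,252), and the hook prongs at (75,222) and (75,253). I'll zoom in next to get exact points.

```bash
cat > h.py <<'E'
from rig import r
import numpy as np,cv2
from scipy.spatial.transform import Rotation as R
def cal(n):
    c=r.calibration(n);return [np.array(c[k]) for k in("camera_matrix","R","t")]
def ray(n,uv,z):
    K,Rm,t=cal(n);o=-Rm.T@t;d=Rm.T@np.linalg.inv(K)@np.array([uv[0],uv[1],1.]);return o+d*(z-o[2])/d[2]
def proj(n,X):
    K,Rm,t=cal(n);p=K@(Rm@np.array(X)+t);return p[:2]/p[2]
def crop(n,x0,y0,x1,y1,s,f):
    im=r.get_image(n)[y0:y1,x0:x1,::-1];im=cv2.resize(im,None,fx=s,fy=s,interpolation=cv2.INTER_CUBIC);cv2.imwrite(f"pics/{f}.png",im);return im
def st():
    s=r.state();q=s["ee_rot"];Rt=R.from_quat([q[1],q[2],q[3],q[0]]).as_matrix()
    return s,np.array(s["eef_pos"]),Rt
def go(p,yaw):
    """yaw: world direction of the tool y axis (mod pi), tool down. prints units for translation/turn totals in tool frame"""
    s,e,Rt=st()
    y=np.array([np.cos(yaw),np.sin(yaw),0]);
    if y@Rt[:,1]<0:y=-y
    z=np.array([0,0,-1.]);T=np.c_[np.cross(y,z),y,z]
    rv=R.from_matrix(Rt.T@T).as_rotvec(degrees=True)
    print("t",round(s["clock"],2),"eef",e.round(4),"w",round(s["gripper_width"],3),"gf",round(s["grasp_force"],1),"F",np.round(s["force"],1),"j",np.round(s["joints"],2))
    print("now-tool units",(Rt.T@(np.array(p)-e)/.04).round(3)," turn units",(rv/8).round(3)," after-turn units",(T.T@(np.array(p)-e)/.04).round(3))
    return T
E
python3 - <<'E'
from h import *
im=r.get_image("top")[:,:,::-1]
a=cv2.resize(im[165:310,150:340],None,fx=4,fy=4,interpolation=cv2.INTER_CUBIC)
cv2.imwrite("pics/a.png",a)
b=cv2.resize(im[215:295,340:425],None,fx=5,fy=5,interpolation=cv2.INTER_CUBIC)
c=cv2.resize(im[170:305,20:140],None,fx=3,fy=3,interpolation=cv2.INTER_CUBIC)
o=np.zeros((405,425+360,3),np.uint8);o[:400,:425]=b;o[:405,425:]=c
cv2.imwrite("pics/b.png",o)
E
```

```text
(no output)
```

View pics/a.png

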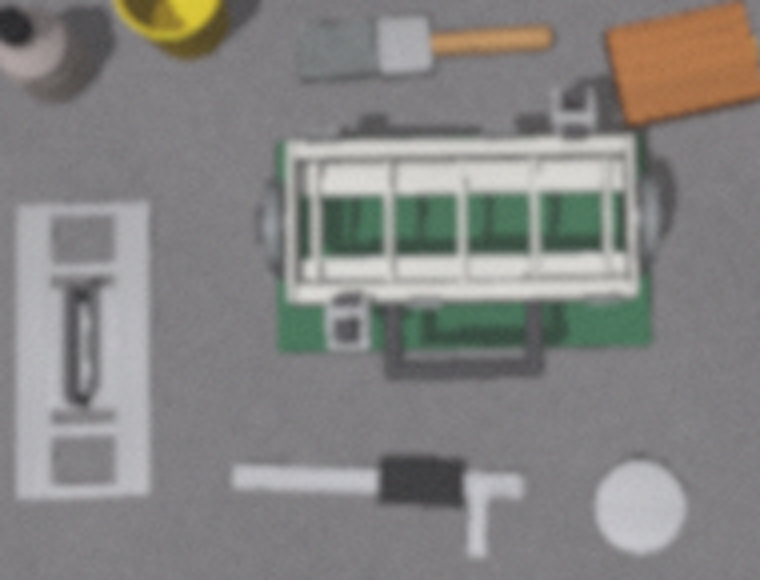

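View pics/b.png

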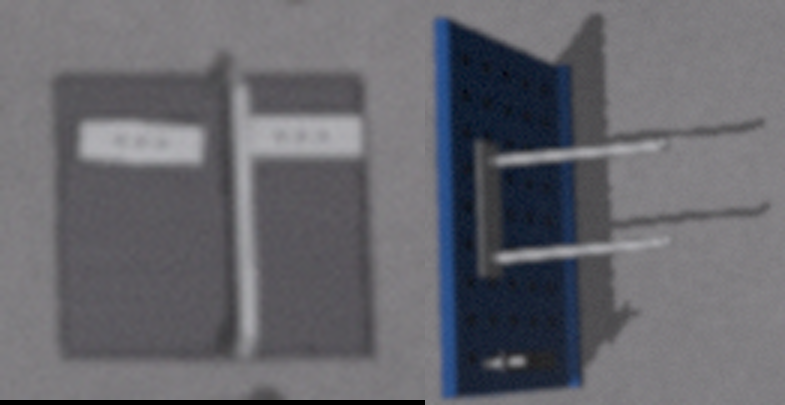

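The crops show two coupons in the caddy with dents up, an empty tray with four slots, both bolts open, and the cover at top-image (171,252). I'll convert these pixels to points and check them against the sizes given.

```bash
python3 - <<'E'
from h import *
A=lambda x,y:(x/4+150-.375,y/4+165-.375)
B=lambda x,y:(x/5+340-.4,y/5+215-.4)
C=lambda x,y:((x-425)/3+20-.33,y/3+170-.33)
def P(l,uv,z):
    p=ray("top",uv,z);print(l,p.round(4));return p
def quad(l,pts,f,z):
    p=np.array([ray("top",f(*q),z) for q in pts]);e=np.diff(np.r_[p,p[:1]],axis=0)
    print(l,p.mean(0).round(4),"sides",np.linalg.norm(e,axis=1).round(3),"angs",np.degrees(np.arctan2(e[:,1],e[:,0])).round(1))
quad("c_left",[(78,120),(205,125),(203,165),(80,158)],B,.025)
P("c_right",B(302,136),.025);P("c_right end",B(362,136),.025)
quad("caddy",[(55,73),(365,75),(373,355),(62,358)],B,.01)
P("handle",B(240,85),.07);P("handle",B(247,350),.07)
quad("tray",[(287,138),(640,135),(640,298),(287,302)],A,.125+.014)
P("bar l",A(387,370),.125);P("bar r",A(542,370),.125)
P("knob front",A(347,330),.175);P("knob rear",A(575,97),.175)
quad("cover",[(15,203),(150,202),(150,497),(17,500)],A,.004)
P("chandle",A(77,285),.046);P("chandle",A(86,400),.046)
P("tip",C(665,145),.168);P("tip",C(667,242),.168)
P("root",C(497,160),.154);P("root",C(497,258),.154)
go([.5,-.3,.2],0)
E
```

```text
c_left [ 0.5485 -0.31    0.025 ] sides [0.071 0.022 0.069 0.021] angs [-90.4 177.1  88.6   3.4]
c_right [ 0.5547 -0.4003  0.025 ]
c_right end [ 0.5558 -0.4341  0.025 ]
caddy [ 0.5105 -0.3544  0.01  ] sides [0.177 0.158 0.175 0.16 ] angs [ -88.5 -179.    92.2    1.9]
handle [ 0.577  -0.3537  0.07  ]
handle [ 0.4353 -0.3571  0.07  ]
tray [ 0.5908 -0.0241  0.139 ] sides [0.225 0.105 0.222 0.105] angs [ -87.5 -178.8   92.5    2.7]
bar l [0.4937 0.0215 0.125 ]
bar r [ 0.4967 -0.0768  0.125 ]
knob front [0.5147 0.0442 0.175 ]
knob rear [ 0.6638 -0.0907  0.175 ]
cover [0.5082 0.2394 0.004 ] sides [0.094 0.206 0.091 0.207] angs [ -87.6 -176.7   92.9    4.3]
chandle [0.5488 0.2372 0.046 ]
chandle [0.4716 0.2263 0.046 ]
tip [0.5759 0.3808 0.168 ]
tip [0.4971 0.3725 0.168 ]
root [0.5608 0.5209 0.154 ]
root [0.4807 0.5129 0.154 ]
t 0.15 eef [ 0.2767 -0.5602  0.2419] w 1.002 gf 0.0 F [ 0.5 -0.9  0.1] j [ 1.04  0.52 -0.04  1.6   0.02  1.02 -0.11]
now-tool units [ 7.887 -3.358  1.049]  turn units [-6.000e-03 -3.000e-03 -7.964e+00]  after-turn units [6.504 5.583 1.047]
```

Sizes and heights agree with the given ones: tray (0.590,-0.024) at yaw 2.3°, and the coupon, caddy and cover sides within 2 mm. Going to the left coupon.

```bash
python3 -m handwheel '{"translation":[[0,0,0.2],[0,0,0.2],[0,0,0.2],[0,0,0.2],[0,0,0.2],[0,0,0.2],[0,0,0.2],[0,0,0.2],[0,0,0.2],[0,0,0.2]],"turn":[[0,0,-0.8],[0,0,-0.8],[0,0,-0.8],[0,0,-0.8],[0,0,-0.8],[0,0,-0.8],[0,0,-0.8],[0,0,-0.8],[0,0,-0.8],[0,0,-0.77]],"gripper":[60,60,60,60,60,60,60,60,60,60]}'
python3 -m handwheel '{"translation":[[0.625,0.68,0],[0.625,0.68,0],[0.625,0.68,0],[0.625,0.68,0],[0.625,0.68,0],[0.625,0.68,0],[0.625,0.68,0],[0.625,0.68,0],[0.625,0.68,0],[0.625,0.68,0]],"turn":[[0,0,0],[0,0,0],[0,0,0],[0,0,0],[0,0,0],[0,0,0],[0,0,0],[0,0,0],[0,0,0],[0,0,0]],"gripper":[60,60,60,60,60,60,60,60,60,60]}'
python3 - <<'E'
from h import *
go([.5485,-.310,.025],0)
E
```

```text
clock: 1.15
eef_pos: [0.2767, -0.5603, 0.1617]
ee_rot: [-0.0, 0.705, 0.709, 0.0]
force: [-0.1, 0.2, -0.6]
gripper_width: 0.597
grasp_force: 0.0
clock: 2.15
eef_pos: [0.5494, -0.309, 0.1621]
ee_rot: [-0.0, 0.707, 0.707, -0.0]
force: [0.5, -0.1, -0.4]
gripper_width: 0.6
grasp_force: 0.0
t 2.15 eef [ 0.5494 -0.309   0.1621] w 0.6 gf 0.0 F [ 0.5 -0.1 -0.4] j [ 0.63  0.63 -0.32  1.64  0.24  0.9   0.22]
now-tool units [-0.026 -0.022  3.428]  turn units [-0.003 -0.001  0.005]  after-turn units [-0.025 -0.023  3.428]
```

```bash
python3 -m handwheel '{"translation":[[-0.02,-0.02,0.5],[0,0,0.5],[0,0,0.5],[0,0,0.5],[0,0,0.5],[0,0,0.5],[0,0,0.43],[0,0,0],[0,0,0],[0,0,0]],"turn":[[0,0,0],[0,0,0],[0,0,0],[0,0,0],[0,0,0],[0,0,0],[0,0,0],[0,0,0],[0,0,0],[0,0,0]],"gripper":[60,60,60,60,60,60,60,60,0,0]}'
python3 -m handwheel '{"translation":[[0,0,0],[0,0,0],[0,0,0],[0,0,0],[0,0,-0.3],[0,0,-0.7],[0,0,-0.8],[0,0,-1],[0,0,-1],[0,0,-1]],"turn":[[0,0,0],[0,0,0],[0,0,0],[0,0,0],[0,0,0],[0,0,0],[0,0,0],[0,0,0],[0,0,0],[0,0,0]],"gripper":[0,0,0,0,0,0,0,0,0,0]}'
python3 -m handwheel '{"translation":[[0,0,-0.2],[0,0,0],[0,0,0],[0,0,0],[0,0,0],[0,0,0],[0,0,0],[0,0,0],[0,0,0],[0,0,0]],"turn":[[0,0,1],[0,0,1],[0,0,1],[0,0,1],[0,0,1],[0,0,1],[0,0,1],[0,0,1],[0,0,1],[0,0,1]],"gripper":[0,0,0,0,0,0,0,0,0,0]}'
python3 - <<'E'
from h import *
go([.5891,-.0002,.133],np.radians(-87.7))
crop("side",240,90,480,270,3,"s1")
E
```

```text
clock: 3.15
eef_pos: [0.5483, -0.3112, 0.0261]
ee_rot: [0.001, 0.707, 0.707, 0.0]
force: [1.3, -1.4, 0.6]
gripper_width: 0.268
grasp_force: 0.8
clock: 4.15
eef_pos: [0.5474, -0.3108, 0.2198]
ee_rot: [0.0, 0.707, 0.707, 0.0]
force: [1.6, 0.2, -3.3]
gripper_width: 0.236
grasp_force: 59.2
clock: 5.15
eef_pos: [0.5476, -0.3107, 0.2261]
ee_rot: [-0.0, 0.996, 0.085, 0.0]
force: [0.4, -0.3, -4.3]
gripper_width: 0.237
grasp_force: 59.1
t 5.15 eef [ 0.5476 -0.3107  0.2261] w 0.237 gf 59.1 F [ 0.4 -0.3 -4.3] j [ 0.42  0.55  0.    1.61 -0.    0.99 -0.98]
now-tool units [ 2.331 -7.475  2.331]  turn units [-0.002 -0.005  0.928]  after-turn units [ 1.347 -7.715  2.328]
```

View pics/s1.png

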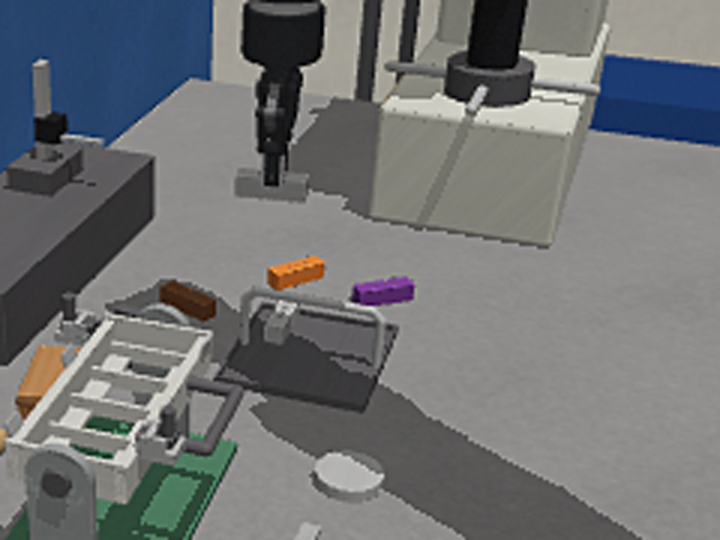

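The coupon hangs level in the jaws at about (270,183) of the crop. On to the tray slot.

```bash
python3 -m handwheel '{"translation":[[0,0,0],[0.15,-0.85,0],[0.15,-0.86,0],[0.15,-0.86,0],[0.15,-0.86,0],[0.15,-0.86,0],[0.15,-0.86,0],[0.15,-0.86,0],[0.15,-0.86,0],[0.147,-0.845,0]],"turn":[[0,0,0.93],[0,0,0],[0,0,0],[0,0,0],[0,0,0],[0,0,0],[0,0,0],[0,0,0],[0,0,0],[0,0,0]],"gripper":[0,0,0,0,0,0,0,0,0,0]}'
python3 -m handwheel '{"translation":[[0,0,0],[0,0,0],[0,0,0.2],[0,0,0.2],[0,0,0.2],[0,0,0.2],[0,0,0.2],[0,0,0],[0,0,0],[0,0,0]],"turn":[[0,0,0],[0,0,0],[0,0,0],[0,0,0],[0,0,0],[0,0,0],[0,0,0],[0,0,0],[0,0,0],[0,0,0]],"gripper":[0,0,0,0,0,0,0,0,0,0]}'
python3 - <<'E'
from h import *
go([.5891,-.0002,.133],np.radians(-87.7))
a=crop("top",195,180,335,270,4,"t2");b=crop("side",190,150,350,300,3,"s2")
o=np.zeros((810,560,3),np.uint8);o[:360]=a;o[360:,:480]=b
cv2.imwrite("pics/t2.png",cv2.resize(o,(415,600)))
E
```

```text
clock: 6.2
eef_pos: [0.5874, 0.0014, 0.226]
ee_rot: [-0.0, 1.0, 0.024, 0.0]
force: [1.5, -0.7, -3.6]
gripper_width: 0.235
grasp_force: 59.3
clock: 7.2
eef_pos: [0.5878, -0.0002, 0.1854]
ee_rot: [-0.0, 1.0, 0.023, 0.0]
force: [0.6, -0.4, -2.6]
gripper_width: 0.233
grasp_force: 59.4
t 7.2 eef [ 5.878e-01 -2.000e-04  1.854e-01] w 0.233 gf 59.4 F [ 0.6 -0.4 -2.6] j [-0.09  0.53 -0.01  1.76  0.01  0.86 -1.63]
now-tool units [3.30e-02 1.00e-03 1.31e+00]  turn units [-0.    -0.003  0.038]  after-turn units [3.30e-02 1.00e-03 1.31e+00]
```

View pics/t2.png

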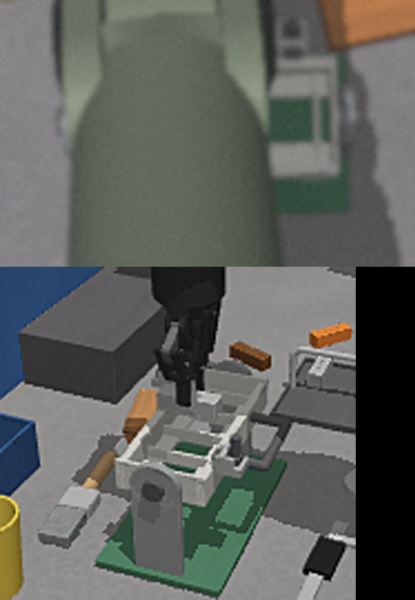

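The top view is blocked by the arm. In the side view the coupon hangs above the middle slots at (205,400). Lower slowly while checking the force.

```bash
python3 -m handwheel '{"translation":[[0.03,0,0.2],[0,0,0.2],[0,0,0.2],[0,0,0.2],[0,0,0.15],[0,0,0.15],[0,0,0.1],[0,0,0.1],[0,0,0],[0,0,0]],"turn":[[0,0,0],[0,0,0],[0,0,0],[0,0,0],[0,0,0],[0,0,0],[0,0,0],[0,0,0],[0,0,0],[0,0,0]],"gripper":[0,0,0,0,0,0,0,0,0,0]}'
python3 -m handwheel '{"translation":[[0,0,0],[0,0,0],[0,0,0],[0,0,0],[0,0,0],[0,0,-0.3],[0,0,-0.6],[0,0,-0.7],[0,0,-0.7],[0,0,-0.4]],"turn":[[0,0,0],[0,0,0],[0,0,0],[0,0,0],[0,0,0],[0,0,0],[0,0,0],[0,0,0],[0,0,0],[0,0,0]],"gripper":[38,38,38,38,38,38,38,38,38,38]}'
python3 - <<'E'
from h import *
go([.5547,-.4003,.242],0)
E
```

```text
clock: 8.3
eef_pos: [0.5888, -0.0002, 0.1332]
ee_rot: [-0.0, 1.0, 0.023, 0.0]
force: [0.3, 0.4, -3.0]
gripper_width: 0.239
grasp_force: 59.4
clock: 9.3
eef_pos: [0.5893, -0.0002, 0.2443]
ee_rot: [-0.0, 1.0, 0.023, 0.001]
force: [-0.2, -0.3, -0.2]
gripper_width: 0.38
grasp_force: 0.0
t 9.3 eef [ 5.893e-01 -2.000e-04  2.443e-01] w 0.38 gf 0.0 F [-0.2 -0.3 -0.2] j [-0.09  0.46 -0.01  1.7   0.01  0.98 -1.63]
now-tool units [-1.318  9.953  0.052]  turn units [  0.014  -0.017 -10.926]  after-turn units [-10.002  -0.866   0.057]
```

```bash
cat >> h.py <<'E'
def blob(n,x0,y0,x1,y1,z,lo,mn=60):
    """bright, colourless blobs in a window -> world centre on plane z"""
    im=r.get_image(n)[y0:y1,x0:x1].astype(int);m=((im.min(2)>lo)&(np.ptp(im,axis=2)<25)).astype(np.uint8)
    k,l,s,c=cv2.connectedComponentsWithStats(m)
    for i in range(1,k):
        if s[i,4]>=mn: print(s[i].tolist(),(c[i]+[x0,y0]).round(1),ray(n,c[i]+[x0,y0],z).round(4))
E
python3 - <<'E'
from h import *
blob("top",345,220,420,300,.025,150,20)
E
python3 -m handwheel '{"translation":[[-0.132,0.96,0],[-0.132,0.96,0],[-0.132,0.96,0],[-0.132,0.96,0],[-0.132,0.96,0],[-0.132,0.96,0],[-0.132,0.96,0],[-0.132,0.96,0],[-0.132,0.96,0],[-0.132,0.96,0]],"turn":[[0,0,0],[0,0,0],[0,0,0],[0,0,0],[0,0,0],[0,0,0],[0,0,0],[0,0,0],[0,0,0],[0,0,0]],"gripper":[60,60,60,60,60,60,60,60,60,60]}'
python3 -m handwheel '{"translation":[[0,0.36,0],[0,0,0.2],[0,0,0.2],[0,0,0.2],[0,0,0.2],[0,0,0.2],[0,0,0.2],[0,0,0.2],[0,0,0.2],[0,0,0.2]],"turn":[[0,0,0],[0,0,-1],[0,0,-1],[0,0,-1],[0,0,-1],[0,0,-1],[0,0,-1],[0,0,-1],[0,0,-1],[0,0,-1]],"gripper":[60,60,60,60,60,60,60,60,60,60]}'
python3 - <<'E'
from h import *
go([.5547,-.4003,.025],0)
E
```

```text
[42, 13, 25, 50, 256] [395.8 247.9] [ 0.5374 -0.3883  0.025 ]
clock: 10.35
eef_pos: [0.5531, -0.3877, 0.2417]
ee_rot: [0.0, 1.0, 0.023, 0.0]
force: [0.9, -0.7, 0.2]
gripper_width: 0.601
grasp_force: 0.0
clock: 11.35
eef_pos: [0.5543, -0.4002, 0.1693]
ee_rot: [0.0, 0.794, 0.608, 0.0]
force: [0.0, -1.2, 0.3]
gripper_width: 0.601
grasp_force: 0.0
t 11.35 eef [ 0.5543 -0.4002  0.1693] w 0.601 gf 0.0 F [ 0.  -1.2  0.3] j [ 0.69  0.7  -0.25  1.48  0.2   0.98  0.13]
now-tool units [-0.     0.009  3.606]  turn units [ 1.000e-03  0.000e+00 -1.881e+00]  after-turn units [-3.000e-03  9.000e-03  3.606e+00]
```

```bash
python3 -m handwheel '{"translation":[[0,0,0.5],[0,0,0.5],[0,0,0.5],[0,0,0.5],[0,0,0.5],[0,0,0.6],[0,0,0.5],[0,0,0],[0,0,0],[0,0,0]],"turn":[[0,0,-0.94],[0,0,-0.94],[0,0,0],[0,0,0],[0,0,0],[0,0,0],[0,0,0],[0,0,0],[0,0,0],[0,0,0]],"gripper":[60,60,60,60,60,60,60,60,0,0]}'
python3 -m handwheel '{"translation":[[0,0,0],[0,0,0],[0,0,0],[0,0,0],[0,0,-0.3],[0,0,-0.7],[0,0,-1],[0,0,-1],[0,0,-1],[0,0,-1]],"turn":[[0,0,0],[0,0,0],[0,0,0],[0,0,0],[0,0,0],[0,0,0],[0,0,0],[0,0,0],[0,0,0],[0,0,0]],"gripper":[0,0,0,0,0,0,0,0,0,0]}'
python3 -m handwheel '{"translation":[[0,0,0],[0,0,0],[0,0,0],[0,0,0],[0,0,0],[0,0,0],[0,0,0],[0,0,0],[0,0,0],[0,0,0]],"turn":[[0,0,1],[0,0,1],[0,0,1],[0,0,1],[0,0,1],[0,0,1],[0,0,1],[0,0,1],[0,0,1],[0,0,1]],"gripper":[0,0,0,0,0,0,0,0,0,0]}'
python3 - <<'E'
from h import *
go([.5928,-.0941,.133],np.radians(-87.7))
E
```

```text
clock: 12.35
eef_pos: [0.5548, -0.4009, 0.0266]
ee_rot: [0.001, 0.709, 0.705, 0.0]
force: [-0.4, -0.7, 0.1]
gripper_width: 0.268
grasp_force: 0.0
clock: 13.35
eef_pos: [0.5539, -0.4004, 0.2283]
ee_rot: [0.0, 0.709, 0.705, 0.0]
force: [-0.4, -0.6, -2.4]
gripper_width: 0.232
grasp_force: 58.9
clock: 14.35
eef_pos: [0.5541, -0.4003, 0.2265]
ee_rot: [0.0, 0.997, 0.081, 0.001]
force: [0.1, -0.4, -2.4]
gripper_width: 0.239
grasp_force: 58.9
t 14.35 eef [ 0.5541 -0.4003  0.2265] w 0.239 gf 58.9 F [ 0.1 -0.4 -2.4] j [ 0.53  0.63  0.01  1.45 -0.01  1.06 -0.86]
now-tool units [ 2.193 -7.397  2.338]  turn units [ 0.    -0.007  0.879]  after-turn units [ 1.274 -7.61   2.336]
```

```bash
python3 -m handwheel '{"translation":[[0,0,0],[0.14,-0.84,0],[0.14,-0.85,0],[0.14,-0.85,0],[0.14,-0.85,0],[0.14,-0.85,0],[0.14,-0.85,0],[0.14,-0.85,0],[0.14,-0.85,0],[0.15,-0.82,0]],"turn":[[0,0,0.88],[0,0,0],[0,0,0],[0,0,0],[0,0,0],[0,0,0],[0,0,0],[0,0,0],[0,0,0],[0,0,0]],"gripper":[0,0,0,0,0,0,0,0,0,0]}'
python3 -m handwheel '{"translation":[[0,0,0],[0,0,0.2],[0,0,0.4],[0,0,0.4],[0,0,0.4],[0,0,0.3],[0,0,0.3],[0,0,0.2],[0,0,0.14],[0,0,0]],"turn":[[0,0,0],[0,0,0],[0,0,0],[0,0,0],[0,0,0],[0,0,0],[0,0,0],[0,0,0],[0,0,0],[0,0,0]],"gripper":[0,0,0,0,0,0,0,0,0,0]}'
python3 - <<'E'
from h import *
go([.5928,-.0941,.133],np.radians(-87.7))
E
```

```text
clock: 15.35
eef_pos: [0.591, -0.0924, 0.2264]
ee_rot: [-0.0, 1.0, 0.023, 0.001]
force: [0.3, 0.2, -2.3]
gripper_width: 0.232
grasp_force: 58.9
clock: 16.35
eef_pos: [0.5917, -0.0942, 0.1323]
ee_rot: [0.0, 1.0, 0.023, 0.001]
force: [-0.8, 0.9, 3.0]
gripper_width: 0.237
grasp_force: 61.5
t 16.35 eef [ 0.5917 -0.0942  0.1323] w 0.237 gf 61.5 F [-0.8  0.9  3. ] j [ 0.06  0.61 -0.    1.77  0.    0.76 -1.47]
now-tool units [ 0.028 -0.002 -0.018]  turn units [ 0.    -0.011  0.038]  after-turn units [ 0.028 -0.002 -0.018]
```

```bash
python3 -m handwheel '{"translation":[[0,0,0],[0,0,0],[0,0,0],[0,0,0],[0,0,-0.3],[0,0,-0.7],[0,0,-0.8],[0,0,-1],[0,0.8,-0.4],[0,1,0]],"turn":[[0,0,0],[0,0,0],[0,0,0],[0,0,0],[0,0,0],[0,0,0],[0,0,0],[0,0,0],[0,0,0],[0,0,0]],"gripper":[38,38,38,38,38,38,38,38,38,38]}'
python3 -m handwheel '{"translation":[[0,1,0],[0,1,0],[0,1,0],[0,0.5,0],[0,0,0],[0,0,0],[0,0,0],[0,0,0],[0,0,0],[0,0,0]],"turn":[[0,0,0],[0,0,0],[0,0,0],[0,0,0],[0,0,0],[0,0,0],[0,0,0],[0,0,0],[0,0,0],[0,0,0]],"gripper":[60,60,60,60,60,60,60,60,60,60]}'
python3 - <<'E'
from h import *
a=crop("top",145,180,325,310,3,"t3");b=crop("side",200,180,330,375,3,"s3")
o=np.zeros((585,540+390,3),np.uint8);o[:390,:540]=a;o[:,540:]=b
cv2.imwrite("pics/t3.png",cv2.resize(o,None,fx=.86,fy=.86,interpolation=cv2.INTER_AREA))
go([.5,.23,.2],0)
E
```

```text
clock: 17.35
eef_pos: [0.5958, -0.1655, 0.2637]
ee_rot: [0.0, 1.0, 0.024, 0.003]
force: [0.9, -0.4, 0.2]
gripper_width: 0.378
grasp_force: 0.0
clock: 18.35
eef_pos: [0.6008, -0.3055, 0.2597]
ee_rot: [-0.0, 1.0, 0.023, 0.0]
force: [-0.4, -0.8, 0.7]
gripper_width: 0.6
grasp_force: 0.0
t 18.45 eef [ 0.6007 -0.3057  0.2596] w 0.598 gf 0.0 F [ 0.5  0.1 -0.1] j [ 0.36  0.59  0.04  1.44 -0.03  1.11 -1.12]
now-tool units [ -1.903 -13.494   1.49 ]  turn units [ -0.     -0.    -10.922]  after-turn units [13.392 -2.518  1.489]
```

View pics/t3.png

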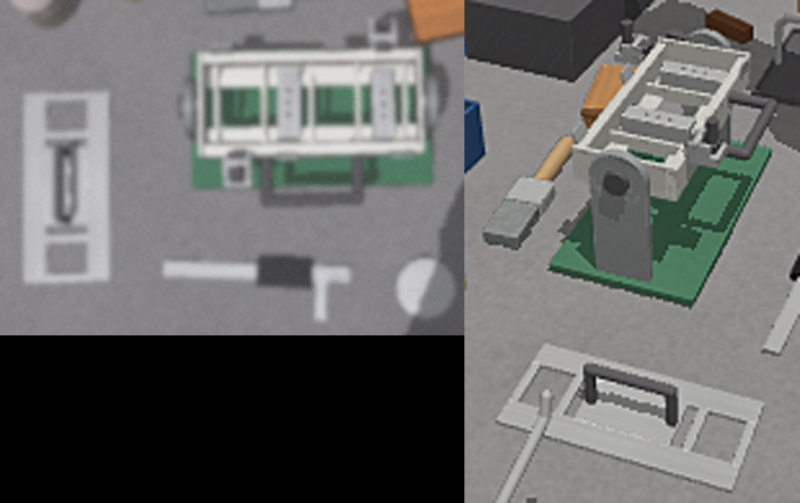

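Both coupons lie in their slots, at (288,103) and (383,103), with dents up. Cross-checking the cover's handle, whose bar runs (588,369)-(676,386) in the side crop.

```bash
python3 - <<'E'
from h import *
f=lambda x,y:(200+(x-464.4)/2.58-.33,180+y/2.58-.33)
for p in[(590,370),(674,386)]: print(ray("side",f(*p),.044).round(4))
X=[.5082,.2394,.041];print(proj("top",X),proj("side",X),"expected px crop a",(proj("top",X)-[150,165])*4)
im=r.get_image("top")[:,:,::-1];g=im[225:280,155:190].mean(2)
m=((g<95)).astype(np.uint8);k,l,s,c=cv2.connectedComponentsWithStats(m)
for i in range(1,k):
    if s[i,4]>8:print(s[i]+[155,225,0,0,0],(c[i]+[155,225]).round(1),ray("top",c[i]+[155,225],.041).round(4))
b=(im[205:300,145:200].min(2)>128).astype(np.uint8);cn=max(cv2.findContours(b,0,2)[0],key=cv2.contourArea)
(cx,cy),wh,a=cv2.minAreaRect(cn);print("rect",cx+145,cy+205,wh,a,ray("top",(cx+145,cy+205),.004))
E
```

```text
[0.5431 0.2452 0.044 ]
[0.473  0.2339 0.044 ]
[167.4905201  250.95734506] [264.49747375 327.09474321] expected px crop a [ 69.96208039 343.82938026]
[168 237   5   4  16] [169.7 238.2] [0.5429 0.2357 0.041 ]
[168 261   4   5  11] [169.2 263.6] [0.4742 0.2327 0.041 ]
rect 172.00000381469727 251.99999237060547 (93.99998474121094, 53.99999237060547) 90.0 [0.50789115 0.23494887 0.004     ]
```

```bash
python3 -m handwheel '{"translation":[[0,0,0],[-0.095,-0.95,0],[-0.095,-0.95,0],[-0.095,-0.95,0],[-0.095,-0.95,0],[-0.095,-0.95,0],[-0.095,-0.95,0],[-0.095,-0.95,0],[-0.095,-0.95,0],[-0.095,-0.95,0]],"turn":[[0,0,-0.2],[0,0,0],[0,0,0],[0,0,0],[0,0,0],[0,0,0],[0,0,0],[0,0,0],[0,0,0],[0,0,0]],"gripper":[60,60,60,60,60,60,60,60,60,60]}'
python3 -m handwheel '{"translation":[[-0.09,-0.9,0],[-0.09,-0.9,0],[-0.09,-0.9,0],[-0.09,-0.9,0],[-0.09,-0.9,0],[-0.06,-0.65,0.2],[0,0,0.6],[0,0,0.6],[0,0,0.6],[0,0,0.5]],"turn":[[0,0,0],[0,0,0],[0,0,0],[0,0,0],[0,0,0],[0,0,0],[0,0,0],[0,0,0],[0,0,0],[0,0,0]],"gripper":[60,60,60,60,60,60,60,60,60,60]}'
python3 - <<'E'
from h import *
go([.508,.237,.033],np.radians(-86))
im=r.get_image("top")[:,:,::-1]
b=(im[205:300,145:200].min(2)>128).astype(np.uint8);print(b.sum())
E
```

```text
clock: 19.5
eef_pos: [0.5411, 0.0341, 0.2597]
ee_rot: [-0.0, 0.999, 0.037, 0.0]
force: [1.1, -0.2, 0.2]
gripper_width: 0.596
grasp_force: 0.0
clock: 20.5
eef_pos: [0.5058, 0.2365, 0.1584]
ee_rot: [0.0, 0.999, 0.037, -0.0]
force: [0.2, 0.5, 0.4]
gripper_width: 0.598
grasp_force: 0.0
t 20.5 eef [0.5058 0.2365 0.1584] w 0.598 gf 0.0 F [0.2 0.5 0.4] j [-0.47  0.52 -0.1   1.85  0.07  0.77 -2.11]
now-tool units [ 0.056 -0.008  3.134]  turn units [0.001 0.002 0.037]  after-turn units [ 0.055 -0.008  3.134]
2458
```

```bash
python3 -m handwheel '{"translation":[[0.055,0,0.5],[0,0,0.5],[0,0,0.5],[0,0,0.5],[0,0,0.5],[0,0,0.4],[0,0,0.23],[0,0,0],[0,0,0],[0,0,0]],"turn":[[0,0,0],[0,0,0],[0,0,0],[0,0,0],[0,0,0],[0,0,0],[0,0,0],[0,0,0],[0,0,0],[0,0,0]],"gripper":[60,60,60,60,60,60,60,60,0,0]}'
python3 -m handwheel '{"translation":[[0,0,0],[0,0,0],[0,0,0],[0,0,0],[0,0,0],[0,0,0],[0,0,-0.2],[0,0,-0.6],[0,0,-0.9],[0,0,-0.9]],"turn":[[0,0,0],[0,0,0],[0,0,0],[0,0,0],[0,0,0],[0,0,0],[0,0,0],[0,0,0],[0,0,0],[0,0,0]],"gripper":[0,0,0,0,0,0,0,0,0,0]}'
python3 -m handwheel '{"translation":[[0,0,-0.9],[0,0,-0.9],[0,0,-0.5],[0,0,-0.2],[0,0,0],[0,0,0],[0,0,0],[0,0,0],[0,0,0],[0,0,0]],"turn":[[0,0,0],[0,0,0],[0,0,0],[0,0,0],[0,0,0],[0,0,0],[0,0,0],[0,0,0],[0,0,0],[0,0,0]],"gripper":[0,0,0,0,0,0,0,0,0,0]}'
python3 - <<'E'
from h import *
go([.590,-.0237,.24],np.radians(2.3))
b=crop("side",180,140,400,380,2.5,"s4")
E
```

```text
clock: 21.55
eef_pos: [0.5087, 0.237, 0.0352]
ee_rot: [-0.0, 0.999, 0.037, 0.001]
force: [-0.8, 0.2, -1.3]
gripper_width: 0.27
grasp_force: 0.0
clock: 22.55
eef_pos: [0.5078, 0.2365, 0.1398]
ee_rot: [0.0, 0.999, 0.037, -0.0]
force: [0.1, 0.2, -3.0]
gripper_width: 0.09
grasp_force: 58.6
clock: 23.55
eef_pos: [0.5081, 0.2367, 0.2379]
ee_rot: [0.0, 0.999, 0.037, -0.0]
force: [0.0, -0.4, -1.8]
gripper_width: 0.096
grasp_force: 58.8
t 23.55 eef [0.5081 0.2367 0.2379] w 0.096 gf 58.8 F [ 0.  -0.4 -1.8] j [-0.46  0.43 -0.11  1.77  0.06  0.95 -2.09]
now-tool units [ 1.564  6.642 -0.051]  turn units [-2.0000e-03  5.0000e-03 -1.1012e+01]  after-turn units [-6.587  1.784 -0.052]
```

View pics/s4.png

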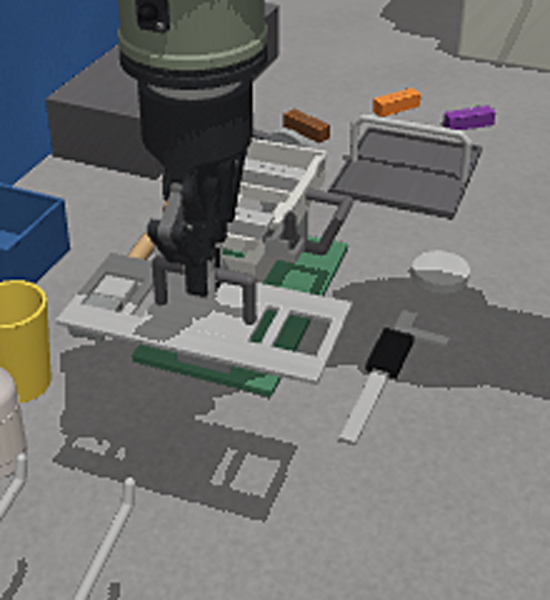

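Cover is gripped and level. Its corners are at about (57,318), (112,254), (350,303) and (319,376), so I can work out its offset from the tool.

```bash
python3 - <<'E'
from h import *
f=lambda x,y:(180+x/2.5-.3,140+y/2.5-.3)
s,e,Rt=st()
p=np.array([ray("side",f(*q),e[2]-.029) for q in[(57,318),(112,254),(350,303),(319,376)]])
ed=np.diff(np.r_[p,p[:1]],axis=0);print(p.round(4),np.linalg.norm(ed,axis=1).round(3),np.degrees(np.arctan2(ed[:,1],ed[:,0])).round(1));c=p.mean(0);print(c.round(4),(c-e).round(4))
# same with the tray outline corners, side view z=.139 predicted centre corners for a bias check
for q in [(49,106),(49,-106),(-49,-106),(-49,106)]:
    a=np.radians(2.3);print(q,((proj("side",[.59+q[0]/1e3*np.cos(a)-q[1]/1e3*np.sin(a),-.0237+q[0]/1e3*np.sin(a)+q[1]/1e3*np.cos(a),.137])-[180,140])*2.5).round(0))
E
```

```text
[[0.6063 0.2897 0.2091]
 [0.6101 0.2026 0.2091]
 [0.4111 0.1879 0.2091]
 [0.4045 0.2728 0.2091]] [0.087 0.2   0.085 0.203] [ -87.4 -175.8   94.5    4.8]
[0.508  0.2383 0.2091] [-0.0002  0.0015 -0.029 ]
(49, 106) [159. 242.]
(49, -106) [242. 140.]
(-49, -106) [326. 155.]
(-49, 106) [255. 264.]
```

```bash
python3 -m handwheel '{"translation":[[0,0,0],[0,0,0],[0,0,0],[0,0,0],[0,0,0],[0,0,0],[0,0,0],[0,0,0],[0,0,0],[0,0,0]],"turn":[[0,0,-1],[0,0,-1],[0,0,-1],[0,0,-1],[0,0,-1],[0,0,-1],[0,0,-1],[0,0,-1],[0,0,-1],[0,0,-1]],"gripper":[0,0,0,0,0,0,0,0,0,0]}'
python3 -m handwheel '{"translation":[[0,0,0],[-0.73,0.2,0],[-0.73,0.2,0],[-0.73,0.2,0],[-0.73,0.2,0],[-0.73,0.2,0],[-0.73,0.2,0],[-0.73,0.2,0],[-0.73,0.2,0],[-0.73,0.18,0]],"turn":[[0,0,-1],[0,0,0],[0,0,0],[0,0,0],[0,0,0],[0,0,0],[0,0,0],[0,0,0],[0,0,0],[0,0,0]],"gripper":[0,0,0,0,0,0,0,0,0,0]}'
python3 -m handwheel '{"translation":[[0,0,0],[0,0,0.2],[0,0,0.3],[0,0,0.3],[0,0,0.1],[0,0,0],[0,0,0],[0,0,0],[0,0,0],[0,0,0]],"turn":[[0,0,0],[0,0,0],[0,0,0],[0,0,0],[0,0,0],[0,0,0],[0,0,0],[0,0,0],[0,0,0],[0,0,0]],"gripper":[0,0,0,0,0,0,0,0,0,0]}'
python3 - <<'E'
from h import *
go([.590,-.0237,.171],np.radians(2.3))
a=crop("top",190,170,330,270,4,"t5");b=crop("side",200,150,340,290,4,"s5")
o=np.zeros((560,1120,3),np.uint8);o[:400,:560]=a;o[:,560:]=b
cv2.imwrite("pics/t5.png",cv2.resize(o,(800,400),interpolation=cv2.INTER_AREA))
E
```

```text
clock: 24.6
eef_pos: [0.5082, 0.2367, 0.2383]
ee_rot: [0.0, 0.74, 0.673, -0.0]
force: [-0.0, 0.4, -3.3]
gripper_width: 0.091
grasp_force: 58.8
clock: 25.6
eef_pos: [0.5898, -0.0245, 0.2383]
ee_rot: [0.0, 0.693, 0.721, 0.0]
force: [1.6, -0.2, -2.8]
gripper_width: 0.093
grasp_force: 58.7
clock: 26.6
eef_pos: [0.5896, -0.0232, 0.2026]
ee_rot: [0.0, 0.693, 0.721, 0.0]
force: [-0.7, 0.4, -2.9]
gripper_width: 0.091
grasp_force: 58.7
t 26.6 eef [ 0.5896 -0.0232  0.2026] w 0.091 gf 58.7 F [-0.7  0.4 -2.9] j [ 0.21  0.53 -0.39  1.72  0.24  0.93 -0.23]
now-tool units [-0.014  0.009  0.789]  turn units [ 0.003  0.    -0.013]  after-turn units [-0.014  0.009  0.789]
```

View pics/t5.png

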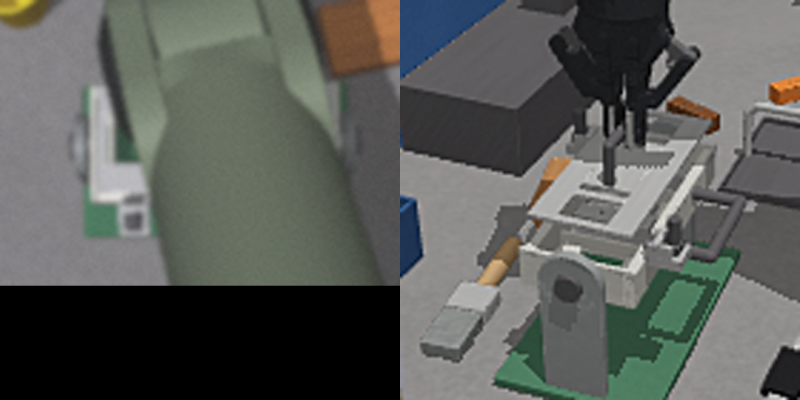

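The cover is square over the cassette, its near edge at about (585,225) in the view and parallel to the tray. Lower gently.

```bash
python3 -m handwheel '{"translation":[[0,0,0.12],[0,0,0.12],[0,0,0.12],[0,0,0.1],[0,0,0.1],[0,0,0.05],[0,0,0.05],[0,0,0.03],[0,0,0],[0,0,0]],"turn":[[0,0,0],[0,0,0],[0,0,0],[0,0,0],[0,0,0],[0,0,0],[0,0,0],[0,0,0],[0,0,0],[0,0,0]],"gripper":[0,0,0,0,0,0,0,0,0,0]}'
```

```text
clock: 27.7
eef_pos: [0.5896, -0.0231, 0.1748]
ee_rot: [0.0, 0.693, 0.721, 0.0]
force: [0.0, 0.6, -2.9]
gripper_width: 0.091
grasp_force: 58.7
```

```bash
python3 -m handwheel '{"translation":[[0,0,0.04],[0,0,0.03],[0,0,0.03],[0,0,0],[0,0,0],[0,0,0],[0,0,0],[0,0,0],[0,0,0],[0,0,0]],"turn":[[0,0,0],[0,0,0],[0,0,0],[0,0,0],[0,0,0],[0,0,0],[0,0,0],[0,0,0],[0,0,0],[0,0,0]],"gripper":[0,0,0,0,0,0,0,0,0,0]}'
python3 - <<'E'
from h import *
go([.590,-.0237,.171],np.radians(2.3))
crop("side",200,150,340,290,4,"s6")
E
```

```text
clock: 28.7
eef_pos: [0.5899, -0.0231, 0.1722]
ee_rot: [0.001, 0.693, 0.721, 0.0]
force: [-7.7, -0.3, 21.5]
gripper_width: 0.089
grasp_force: 61.2
t 28.7 eef [ 0.5899 -0.0231  0.1722] w 0.089 gf 61.2 F [-7.7 -0.3 21.5] j [ 0.2   0.57 -0.38  1.75  0.26  0.87 -0.25]
now-tool units [-0.014  0.002  0.029]  turn units [ 0.01   0.003 -0.013]  after-turn units [-0.014  0.002  0.029]
```

View pics/s6.png

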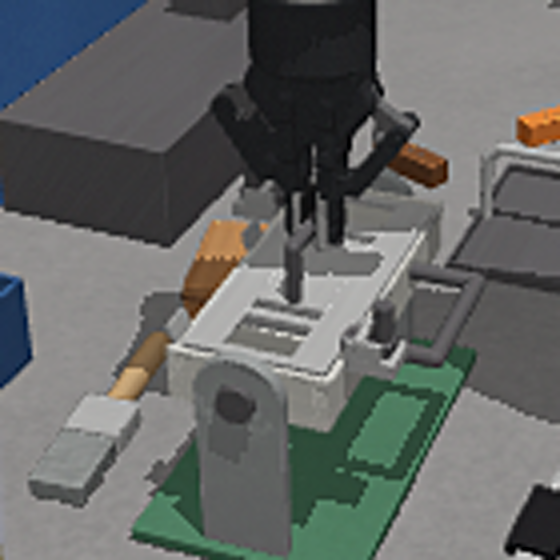

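The cover sits inside the guides, near-end rim at (270,350) and plate flush. Release and lift clear.

```bash
python3 -m handwheel '{"translation":[[0,0,0],[0,0,0],[0,0,0],[0,0,0],[0,0,-0.3],[0,0,-0.7],[0,0,-0.8],[0,0,-0.8],[0,0,-0.4],[0,0,0]],"turn":[[0,0,0],[0,0,0],[0,0,0],[0,0,0],[0,0,0],[0,0,0],[0,0,0],[0,0,0],[0,0,0],[0,0,0]],"gripper":[35,35,35,35,35,35,35,35,35,35]}'
python3 -m handwheel '{"translation":[[0.3,0,0],[0.9,0,0],[1,0,0],[1,0,0],[1,0,0],[0.8,0,0],[0,0,0],[0,0,0],[0,0,0],[0,0,0]],"turn":[[0,0,0],[0,0,0],[0,0,0],[0,0,0],[0,0,0],[0,0,0],[0,0,0],[0,0,0],[0,0,0],[0,0,0]],"gripper":[35,35,35,35,0,0,0,0,0,0]}'
python3 - <<'E'
from h import *
a=crop("top",190,170,330,270,4,"t7");b=crop("side",200,150,340,290,4,"s7")
o=np.zeros((560,1120,3),np.uint8);o[:400,:560]=a;o[:,560:]=b
cv2.imwrite("pics/t7.png",cv2.resize(o,(800,400),interpolation=cv2.INTER_AREA))
go([.590,-.0237,.171],np.radians(2.3))
E
```

```text
clock: 29.75
eef_pos: [0.5904, -0.023, 0.294]
ee_rot: [0.002, 0.693, 0.721, 0.001]
force: [0.1, -0.2, -1.0]
gripper_width: 0.35
grasp_force: 0.0
clock: 30.75
eef_pos: [0.5819, 0.1757, 0.2905]
ee_rot: [0.0, 0.694, 0.72, -0.0]
force: [0.1, 0.6, 0.3]
gripper_width: -0.003
grasp_force: 0.0
t 30.85 eef [0.5819 0.1759 0.2907] w 0.001 gf 0.0 F [-0.2 -0.   0.5] j [-0.08  0.48 -0.45  1.57  0.22  1.14 -0.54]
now-tool units [-4.993  0.016  2.993]  turn units [-0.001  0.002 -0.021]  after-turn units [-4.994e+00  1.000e-03  2.992e+00]
```

View pics/t7.png

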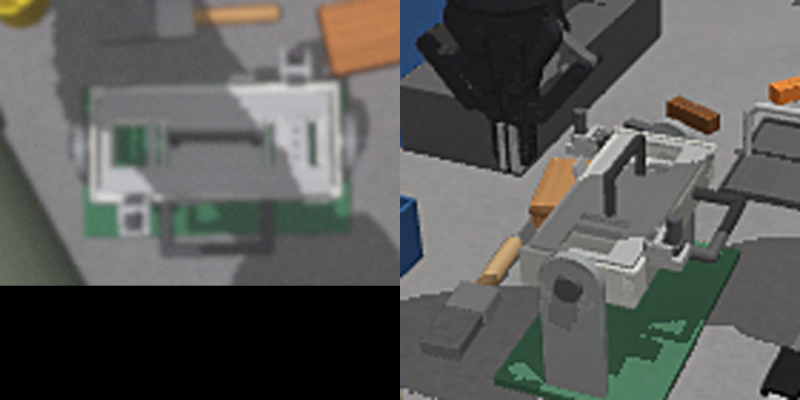

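The cover is seated level and both bolts are still open, with the front knob at (133,212) and the rear knob at (296,65) in the view. Next is the front bolt: grip its knob and slide.

```bash
python3 -m handwheel '{"translation":[[-0.5,-0.3,0],[-0.8,-0.45,0],[-0.8,-0.45,0],[-0.7,-0.4,0],[-0.41,-0.235,0],[0,0,0.4],[0,0,0.6],[0,0,0.7],[0,0,0.5],[0,0,0]],"turn":[[0,0,0],[0,0,0],[0,0,0],[0,0,0],[0,0,0],[0,0,0],[0,0,0],[0,0,0],[0,0,0],[0,0,0]],"gripper":[45,45,45,45,45,45,45,45,45,45]}'
python3 - <<'E'
from h import *
go([.5137,.0448,.167],np.radians(2.3))
crop("side",200,150,340,290,4,"s8")
E
```

```text
clock: 31.85
eef_pos: [0.5123, 0.045, 0.2008]
ee_rot: [-0.001, 0.694, 0.72, -0.001]
force: [-0.1, 0.8, 0.3]
gripper_width: 0.453
grasp_force: 0.0
t 31.85 eef [0.5123 0.045  0.2008] w 0.453 gf 0.0 F [-0.1  0.8  0.3] j [ 0.12  0.43 -0.42  1.91  0.23  0.85 -0.38]
now-tool units [-0.006  0.039  0.844]  turn units [-0.026  0.001 -0.015]  after-turn units [-0.007  0.036  0.844]
```

View pics/s8.png

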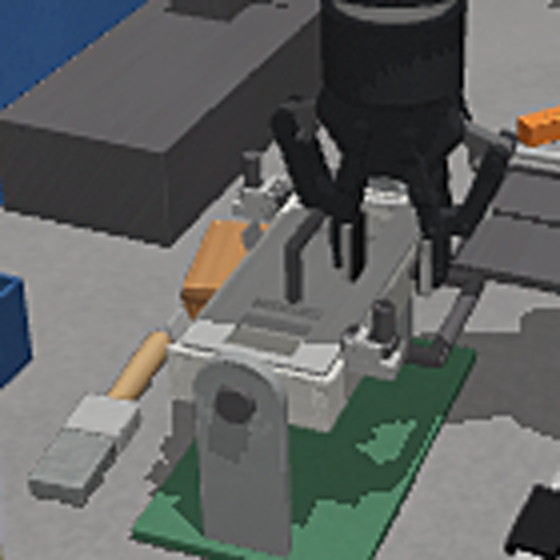

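The open fingers straddle the knob (380,320). Lower, grip, and slide inward.

```bash
python3 -m handwheel '{"translation":[[0,0.03,0.2],[0,0,0.25],[0,0,0.25],[0,0,0.14],[0,0,0],[0,0,0],[0,0,0],[0,0,0],[0,0,0],[0,0,0]],"turn":[[0,0,0],[0,0,0],[0,0,0],[0,0,0],[0,0,0],[0,0,0],[0,0,0],[0,0,0],[0,0,0],[0,0,0]],"gripper":[45,45,45,45,45,0,0,0,0,0]}'
python3 -m handwheel '{"translation":[[0,0,0],[0,0,0],[0,0,0],[0,0.05,0],[0,0.05,0],[0,0.05,0],[0,0.05,0],[0,0.05,0],[0,0,0],[0,0,0]],"turn":[[0,0,0],[0,0,0],[0,0,0],[0,0,0],[0,0,0],[0,0,0],[0,0,0],[0,0,0],[0,0,0],[0,0,0]],"gripper":[0,0,0,0,0,0,0,0,0,0]}'
python3 - <<'E'
from h import *
go([.5292,.0459,.167],np.radians(2.3))
E
```

```text
clock: 32.9
eef_pos: [0.5148, 0.0457, 0.1694]
ee_rot: [0.0, 0.693, 0.721, 0.0]
force: [0.5, -0.2, 5.0]
gripper_width: 0.105
grasp_force: 58.7
clock: 33.9
eef_pos: [0.5248, 0.0462, 0.1693]
ee_rot: [0.0, 0.693, 0.721, 0.0]
force: [0.4, 1.5, 5.8]
gripper_width: 0.108
grasp_force: 59.0
t 33.9 eef [0.5248 0.0462 0.1693] w 0.108 gf 59.0 F [0.4 1.5 5.8] j [ 0.1   0.49 -0.4   1.91  0.26  0.79 -0.41]
now-tool units [-0.011  0.111  0.056]  turn units [ 0.003 -0.001 -0.011]  after-turn units [-0.011  0.111  0.056]
```

```bash
python3 -m handwheel '{"translation":[[0,0.04,-0.02],[0,0.04,0],[0,0.04,0],[0,0.03,0],[0,0.02,0],[0,0.02,0],[0,0.02,0],[0,0,0],[0,0,0],[0,0,0]],"turn":[[0,0,0],[0,0,0],[0,0,0],[0,0,0],[0,0,0],[0,0,0],[0,0,0],[0,0,0],[0,0,0],[0,0,0]],"gripper":[0,0,0,0,0,0,0,0,0,0]}'
python3 - <<'E'
from h import *
go([.5292,.0459,.167],np.radians(2.3))
E
```

```text
clock: 34.9
eef_pos: [0.5301, 0.0464, 0.1693]
ee_rot: [-0.002, 0.693, 0.721, -0.002]
force: [-22.7, 2.7, 10.8]
gripper_width: 0.111
grasp_force: 60.5
t 34.9 eef [0.5301 0.0464 0.1693] w 0.111 gf 60.5 F [-22.7   2.7  10.8] j [ 0.1   0.5  -0.4   1.89  0.26  0.81 -0.4 ]
now-tool units [-0.012 -0.024  0.059]  turn units [-0.044  0.005 -0.009]  after-turn units [-0.012 -0.024  0.059]
```

Front bolt is home: it travelled 15.3 mm and met 23 N at the stop. Next the rear bolt.

```bash
python3 -m handwheel '{"translation":[[0,-0.03,0],[0,0,0],[0,0,0],[0,0,-0.4],[0,0,-0.8],[0,0,-0.8],[-0.5,0.45,0],[-0.8,0.75,0],[-0.8,0.75,0],[-0.8,0.75,0]],"turn":[[0,0,0],[0,0,0],[0,0,0],[0,0,0],[0,0,0],[0,0,0],[0,0,0],[0,0,0],[0,0,0],[0,0,0]],"gripper":[45,45,45,45,45,45,45,45,45,45]}'
python3 -m handwheel '{"translation":[[-0.5,0.45,0],[-0.21,0.12,0],[0,0,0.3],[0,0,0.4],[0,0,0.4],[0,0,0.1],[0,0,0],[0,0,0],[0,0,0],[0,0,0]],"turn":[[0,0,0],[0,0,0],[0,0,0],[0,0,0],[0,0,0],[0,0,0],[0,0,0],[0,0,0],[0,0,0],[0,0,0]],"gripper":[45,45,45,45,45,45,45,45,45,45]}'
python3 - <<'E'
from h import *
go([.6668,-.0926,.170],np.radians(2.3))
a=crop("side",200,140,340,260,5,"s9")
E
```

```text
clock: 35.9
eef_pos: [0.6455, -0.0671, 0.2502]
ee_rot: [0.0, 0.693, 0.721, 0.0]
force: [1.0, 0.6, 1.1]
gripper_width: 0.449
grasp_force: 0.0
clock: 36.9
eef_pos: [0.6683, -0.093, 0.2025]
ee_rot: [0.0, 0.693, 0.721, 0.0]
force: [0.0, -0.4, 0.6]
gripper_width: 0.454
grasp_force: 0.0
t 36.9 eef [ 0.6683 -0.093   0.2025] w 0.454 gf 0.0 F [ 0.  -0.4  0.6] j [ 0.27  0.66 -0.36  1.48  0.25  1.04 -0.11]
now-tool units [ 0.011 -0.037  0.812]  turn units [ 0.006  0.001 -0.012]  after-turn units [ 0.011 -0.036  0.812]
```

View pics/s9.png

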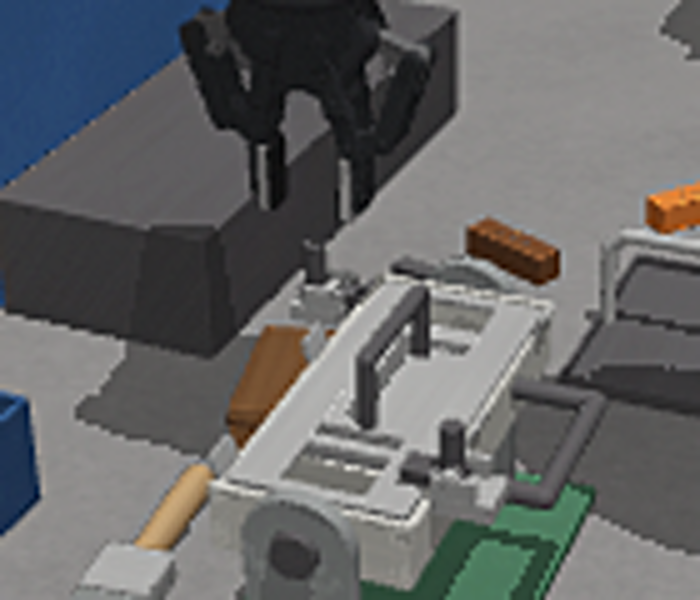

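The front bolt's tip lies over the cover at (415,468). The rear knob (316,262) is directly under the open fingers.

```bash
python3 -m handwheel '{"translation":[[0,-0.035,0.2],[0,0,0.25],[0,0,0.22],[0,0,0.12],[0,0,0],[0,0,0],[0,0,0],[0,0,0],[0,0,0],[0,0,0]],"turn":[[0,0,0],[0,0,0],[0,0,0],[0,0,0],[0,0,0],[0,0,0],[0,0,0],[0,0,0],[0,0,0],[0,0,0]],"gripper":[45,45,45,45,45,0,0,0,0,0]}'
python3 -m handwheel '{"translation":[[0,0,0],[0,0,0],[0,0,0],[0,-0.05,0],[0,-0.05,0],[0,-0.05,0],[0,-0.05,0],[0,-0.05,0],[0,0,0],[0,0,0]],"turn":[[0,0,0],[0,0,0],[0,0,0],[0,0,0],[0,0,0],[0,0,0],[0,0,0],[0,0,0],[0,0,0],[0,0,0]],"gripper":[0,0,0,0,0,0,0,0,0,0]}'
python3 - <<'E'
from h import *
go([.6508,-.0926,.170],np.radians(2.3))
E
```

```text
clock: 37.95
eef_pos: [0.6668, -0.093, 0.1707]
ee_rot: [0.0, 0.693, 0.721, 0.0]
force: [-0.7, 0.9, 3.9]
gripper_width: 0.11
grasp_force: 58.7
clock: 38.95
eef_pos: [0.6567, -0.0935, 0.1707]
ee_rot: [0.0, 0.693, 0.721, 0.0]
force: [0.7, -1.2, 7.7]
gripper_width: 0.104
grasp_force: 58.9
t 38.95 eef [ 0.6567 -0.0935  0.1707] w 0.104 gf 58.9 F [ 0.7 -1.2  7.7] j [ 0.28  0.68 -0.35  1.54  0.27  0.97 -0.12]
now-tool units [ 0.029 -0.147  0.018]  turn units [ 0.005  0.001 -0.013]  after-turn units [ 0.029 -0.147  0.018]
```

```bash
python3 -m handwheel '{"translation":[[0,-0.04,-0.02],[0,-0.04,0],[0,-0.04,0],[0,-0.03,0],[0,-0.02,0],[0,-0.02,0],[0,-0.02,0],[0,0,0],[0,0,0],[0,0,0]],"turn":[[0,0,0],[0,0,0],[0,0,0],[0,0,0],[0,0,0],[0,0,0],[0,0,0],[0,0,0],[0,0,0],[0,0,0]],"gripper":[0,0,0,0,0,0,0,0,0,0]}'
python3 - <<'E'
from h import *
go([.6508,-.0926,.170],np.radians(2.3))
E
```

```text
clock: 39.95
eef_pos: [0.6521, -0.0937, 0.1714]
ee_rot: [0.003, 0.693, 0.721, 0.003]
force: [34.0, -2.4, -18.8]
gripper_width: 0.103
grasp_force: 58.5
t 39.95 eef [ 0.6521 -0.0937  0.1714] w 0.103 gf 58.5 F [ 34.   -2.4 -18.8] j [ 0.28  0.67 -0.36  1.56  0.27  0.95 -0.12]
now-tool units [ 0.029 -0.031  0.036]  turn units [ 0.063 -0.001 -0.011]  after-turn units [ 0.029 -0.031  0.036]
```

Rear bolt is home too: the two homes are 122.0 mm apart in x, against 121.7 expected. Now to the cover's handle.

```bash
python3 -m handwheel '{"translation":[[0,0.04,0],[0,0,0],[0,0,0],[0,0,-0.4],[0,0,-0.8],[0,0,-0.8],[0.4,-0.35,0],[0.7,-0.55,0],[0.5,-0.45,0],[0.215,-0.17,0]],"turn":[[0,0,0],[0,0,0],[0,0,0],[0,0,0],[0,0,0],[0,0,0],[0,0,0],[0,0,0],[0,0,0],[0,0,0]],"gripper":[45,45,45,45,45,45,45,45,45,45]}'
python3 -m handwheel '{"translation":[[0,0,0.4],[0,0,0.5],[0,0,0.5],[0,0,0.4],[0,0,0.2],[0,0,0],[0,0,0],[0,0,0],[0,0,0],[0,0,0]],"turn":[[0,0,0],[0,0,0],[0,0,0],[0,0,0],[0,0,0],[0,0,0],[0,0,0],[0,0,0],[0,0,0],[0,0,0]],"gripper":[45,45,45,45,45,45,0,0,0,0]}'
python3 -m handwheel '{"translation":[[0,0,0],[0,0,0],[0,0,0],[0,0,0],[0,0,0],[0,0,-0.02],[0,0,-0.02],[0,0,0],[0,0,0],[0,0,0]],"turn":[[0,0,0],[0,0,0],[0,0,0],[0,0,0],[0,0,0],[0,0,0],[0,0,0],[0,0,0],[0,0,0],[0,0,0]],"gripper":[0,0,0,0,0,0,0,0,0,0]}'
python3 - <<'E'
from h import *
go([.590,-.0235,.170],np.radians(2.3))
E
```

```text
clock: 40.95
eef_pos: [0.5849, -0.0215, 0.2526]
ee_rot: [0.0, 0.693, 0.721, 0.0]
force: [0.5, -0.3, -0.0]
gripper_width: 0.449
grasp_force: 0.0
clock: 41.95
eef_pos: [0.5875, -0.0235, 0.1722]
ee_rot: [0.001, 0.693, 0.721, 0.001]
force: [5.3, -1.0, 4.1]
gripper_width: 0.091
grasp_force: 58.5
clock: 42.95
eef_pos: [0.5868, -0.0235, 0.1731]
ee_rot: [0.0, 0.693, 0.721, 0.0]
force: [5.5, -0.2, 1.4]
gripper_width: 0.088
grasp_force: 58.7
t 42.95 eef [ 0.5868 -0.0235  0.1731] w 0.088 gf 58.7 F [ 5.5 -0.2  1.4] j [ 0.21  0.56 -0.38  1.75  0.26  0.87 -0.25]
now-tool units [-0.004  0.081  0.077]  turn units [ 0.008  0.    -0.012]  after-turn units [-0.004  0.081  0.076]
```

```bash
python3 -m handwheel '{"translation":[[0,0.03,-0.02],[0,0.03,0],[0,0,-0.02],[0,0,0],[0,0,-0.02],[0,0,0],[0,0,-0.01],[0,0,0],[0,0,0],[0,0,0]],"turn":[[0,0,0],[0,0,0],[0,0,0],[0,0,0],[0,0,0],[0,0,0],[0,0,0],[0,0,0],[0,0,0],[0,0,0]],"gripper":[0,0,0,0,0,0,0,0,0,0]}'
```

```text
clock: 43.95
eef_pos: [0.5883, -0.0234, 0.1749]
ee_rot: [-0.0, 0.693, 0.721, -0.0]
force: [2.2, -0.6, -24.0]
gripper_width: 0.091
grasp_force: 57.9
```

The bolts hold: 24 N of upward pull with the cover stopped after its play. Lower, let go, and move to the turn bar.

```bash
python3 -m handwheel '{"translation":[[0,0,0.05],[0,0,0],[0,0,0],[0,0,0],[0,0,0],[0,0,-0.3],[0,0,-0.7],[0,0,-0.7],[0,0,-0.3],[0,0,0]],"turn":[[0,0,0],[0,0,0],[0,0,0],[0,0,0],[0,0,0],[0,0,0],[0,0,0],[0,0,0],[0,0,0],[0,0,0]],"gripper":[0,0,35,35,35,35,35,35,35,35]}'
python3 -m handwheel '{"translation":[[0,-0.3,0],[0,-0.6,0],[0,-0.6,0],[0,-0.6,0],[0,-0.235,0],[0,0,0],[0,0,0.3],[0,0,0.5],[0,0,0.4],[0,0,0]],"turn":[[0,0,0],[0,0,0],[0,0,0],[0,0,0],[0,0,0],[0,0,0],[0,0,0],[0,0,0],[0,0,0],[0,0,0]],"gripper":[28,28,28,28,28,28,28,28,28,28]}'
python3 - <<'E'
from h import *
go([.495,-.0275,.121],np.radians(2.3))
im=crop("side",190,130,350,270,5,"s10")
E
```

```text
clock: 44.95
eef_pos: [0.5894, -0.0234, 0.2556]
ee_rot: [0.001, 0.693, 0.721, 0.001]
force: [0.1, 0.2, -0.8]
gripper_width: 0.352
grasp_force: 0.0
clock: 45.95
eef_pos: [0.495, -0.0267, 0.2029]
ee_rot: [-0.002, 0.693, 0.721, -0.001]
force: [-0.6, -0.1, 0.7]
gripper_width: 0.281
grasp_force: 0.0
t 45.95 eef [ 0.495  -0.0267  0.2029] w 0.281 gf 0.0 F [-0.6 -0.1  0.7] j [ 0.26  0.4  -0.42  1.96  0.21  0.83 -0.23]
now-tool units [-0.02   0.008  2.047]  turn units [-0.026 -0.006 -0.009]  after-turn units [-0.019  0.     2.047]
```

View pics/s10.png

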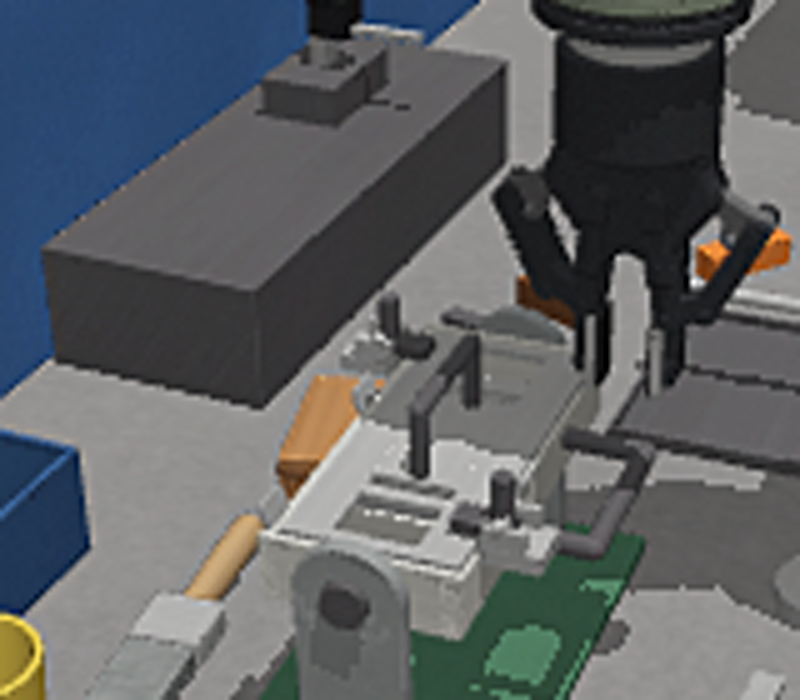

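Both bolt tips overlap the cover, at (468,522) and (415,345), and the fingers are above the turn bar (625,455). That was my last picture, so I'll work with numbers from here.

```bash
python3 -m handwheel '{"translation":[[0,0,0.3],[0,0,0.4],[0,0,0.4],[0,0,0.3],[0,0,0.3],[0,0,0.2],[0,0,0.14],[0,0,0],[0,0,0],[0,0,0]],"turn":[[0,0,0],[0,0,0],[0,0,0],[0,0,0],[0,0,0],[0,0,0],[0,0,0],[0,0,0],[0,0,0],[0,0,0]],"gripper":[28,28,28,28,28,28,28,28,28,28]}'
python3 -m handwheel '{"translation":[[0,0,0],[0,0,0],[0,0,0],[0,0,0],[0,0,0],[0,0,0],[0,0,0],[0,0,0],[0,0,0],[0,0,0]],"turn":[[0,0,0],[0,0,0],[0,0,0],[0,0,0],[0,0,0],[0,0,0],[0,0,0],[0,0,0],[0,0,0],[0,0,0]],"gripper":[0,0,0,0,0,0,0,0,0,0]}'
```

```text
clock: 47.0
eef_pos: [0.4956, -0.0269, 0.1243]
ee_rot: [0.0, 0.693, 0.721, 0.0]
force: [-0.4, 1.1, -0.2]
gripper_width: 0.281
grasp_force: 0.0
clock: 48.0
eef_pos: [0.4962, -0.027, 0.1245]
ee_rot: [0.001, 0.693, 0.721, 0.001]
force: [2.6, -0.9, 6.3]
gripper_width: 0.114
grasp_force: 58.6
```

```bash
python3 -m handwheel '{"translation":[[0,0.013,-0.248],[0,0.039,-0.2455],[0,0.064,-0.24],[0,0.089,-0.232],[0,0.113,-0.2215],[0,0.135,-0.2085],[0,0.156,-0.193],[0,0.176,-0.176],[0,0.193,-0.156],[0,0,0]],"turn":[[0,0,0],[0,0,0],[0,0,0],[0,0,0],[0,0,0],[0,0,0],[0,0,0],[0,0,0],[0,0,0],[0,0,0]],"gripper":[0,0,0,0,0,0,0,0,0,0]}'
```

```text
clock: 49.0
eef_pos: [0.5307, -0.0253, 0.2018]
ee_rot: [-0.003, 0.693, 0.721, -0.004]
force: [-40.9, 2.5, 47.6]
gripper_width: 0.115
grasp_force: 62.5
```

Radial force is about 60 N, so I'll ease outward 3 mm and read it again.

```bash
python3 -m handwheel '{"translation":[[0,-0.022,-0.03],[0,-0.022,-0.03],[0,0,0],[0,0,0],[0,0,0],[0,0,0],[0,0,0],[0,0,0],[0,0,0],[0,0,0]],"turn":[[0,0,0],[0,0,0],[0,0,0],[0,0,0],[0,0,0],[0,0,0],[0,0,0],[0,0,0],[0,0,0],[0,0,0]],"gripper":[0,0,0,0,0,0,0,0,0,0]}'
python3 - <<'E'
from h import *
s,e,Rt=st();print(e,np.round(s["torque"],2),Rt.round(3).tolist())
im=r.get_image("side").astype(int)
# dark turn bar, predicted pixel of bar under TCP for a few hypotheses, sample colour near arms
for th in (40,48,54,60):
    a=np.radians(2.3);t=np.radians(th);x=-.095*np.cos(t);z=.125+.095*np.sin(t)
    for y in(.045,.03):
        u,v=proj("side",[.59+x*np.cos(a)-y*np.sin(a),-.0237+x*np.sin(a)+y*np.cos(a),z]);u,v=int(u+.5),int(v+.5)
        print(th,y,u,v,im[v-1:v+2,u-2:u+3].mean(2).round(0).astype(int).tolist())
E
```

```text
clock: 50.0
eef_pos: [0.5316, -0.0252, 0.2034]
ee_rot: [-0.001, 0.693, 0.721, -0.001]
force: [-11.4, 3.0, 7.7]
gripper_width: 0.109
grasp_force: 60.2
[ 0.53161918 -0.02516223  0.20338827] [0.66 2.56 0.14] [[-0.039, 0.999, -0.003], [0.999, 0.039, -0.0], [0.0, -0.003, -1.0]]
40 0.045 301 216 [[85, 86, 84, 75, 108], [85, 85, 85, 75, 108], [85, 86, 85, 75, 109]]
40 0.03 303 213 [[84, 79, 109, 151, 147], [86, 78, 107, 147, 146], [85, 76, 107, 150, 148]]
48 0.045 297 212 [[74, 63, 56, 140, 128], [42, 57, 138, 142, 100], [52, 139, 140, 127, 84]]
48 0.03 299 209 [[93, 70, 54, 140, 129], [81, 41, 140, 143, 101], [60, 111, 143, 116, 83]]
54 0.045 294 209 [[137, 103, 88, 98, 99], [103, 82, 96, 116, 99], [67, 73, 91, 98, 88]]
54 0.03 296 206 [[138, 101, 89, 99, 100], [114, 86, 95, 102, 95], [94, 92, 100, 99, 87]]
60 0.045 291 206 [[131, 131, 131, 130, 131], [131, 130, 131, 129, 135], [130, 129, 130, 132, 139]]
60 0.03 293 203 [[127, 136, 141, 85, 101], [132, 132, 136, 87, 100], [131, 130, 133, 134, 116]]
```

Easing 2 mm dropped the force to 14 N, and refitting the arc puts the effective centre at (0.591, 0.129), now at θ≈51°. Continuing over the top.

```bash
python3 -m handwheel '{"translation":[[0,0.202,-0.145],[0,0.216,-0.123],[0,0.2275,-0.1],[0,0.237,-0.0755],[0,0.2435,-0.0505],[0,0.2475,-0.0245],[0,0.2485,0.001],[0,0.247,0.027],[0,0,0],[0,0,0]],"turn":[[0,0,0],[0,0,0],[0,0,0],[0,0,0],[0,0,0],[0,0,0],[0,0,0],[0,0,0],[0,0,0],[0,0,0]],"gripper":[0,0,0,0,0,0,0,0,0,0]}'
```

```text
clock: 51.05
eef_pos: [0.6093, -0.0224, 0.2242]
ee_rot: [0.001, 0.693, 0.721, 0.001]
force: [6.1, -9.6, 9.7]
gripper_width: 0.107
grasp_force: 61.7
```

```bash
python3 -m handwheel '{"translation":[[0,0.241,0.06],[0,0.2335,0.085],[0,0.2235,0.109],[0,0.211,0.132],[0,0.196,0.153],[0,0.179,0.173],[0,0.16,0.19],[0,0,0],[0,0,0],[0,0,0]],"turn":[[0,0,0],[0,0,0],[0,0,0],[0,0,0],[0,0,0],[0,0,0],[0,0,0],[0,0,0],[0,0,0],[0,0,0]],"gripper":[0,0,0,0,0,0,0,0,0,0]}'
```

```text
clock: 52.05
eef_pos: [0.6691, -0.0193, 0.1892]
ee_rot: [0.003, 0.693, 0.721, 0.004]
force: [17.8, 15.3, 4.8]
gripper_width: 0.101
grasp_force: 59.6
```

```bash
python3 -m handwheel '{"translation":[[0.02,0.03,-0.022],[0,0.139,0.206],[0,0.117,0.2195],[0,0.093,0.2305],[0,0.0685,0.239],[0,0,0],[0,0,0],[0,0,0],[0,0,0],[0,0,0]],"turn":[[0,0,0],[0,0,0],[0,0,0],[0,0,0],[0,0,0],[0,0,0],[0,0,0],[0,0,0],[0,0,0],[0,0,0]],"gripper":[0,0,0,0,0,0,0,0,0,0]}'
```

```text
clock: 53.05
eef_pos: [0.683, -0.019, 0.152]
ee_rot: [0.0, 0.693, 0.721, 0.0]
force: [0.8, 0.3, -0.6]
gripper_width: 0.003
grasp_force: 0.0
```

The grip slackened and the bar slipped free near the end of the arc; the friction hinge holds it there. Lift, then press the bar down to its stop with shut fingers.

```bash
python3 -m handwheel '{"translation":[[0,0,-0.2],[0,0,-0.4],[0,0,-0.5],[0,0,-0.4],[0,0,0],[0,0,0],[0,0,0],[0,0,0],[0,0,0],[0,0,0]],"turn":[[0,0,0],[0,0,0],[0,0,0],[0,0,0],[0,0,0],[0,0,0],[0,0,0],[0,0,0],[0,0,0],[0,0,0]],"gripper":[0,0,0,0,0,0,0,0,0,0]}'
python3 - <<'E'
from h import *
im=r.get_image("side").astype(int)
a=np.radians(2.3)
W=lambda x,y,z:[.59+x*np.cos(a)-y*np.sin(a),-.0237+x*np.sin(a)+y*np.cos(a),z]
for y in(.045,0,-.045):print(y,[proj("side",W(.095*np.cos(t),y,.125+.095*np.sin(t))).round(0).astype(int).tolist() for t in np.radians([0,10,20,30,40])])
d=(im.max(2)<80)[150:260,180:300].astype(np.uint8)
k,l,s,c=cv2.connectedComponentsWithStats(d)
for i in range(1,k):
    if s[i,4]>15:print((s[i]+[180,150,0,0,0]).tolist(),(c[i]+[180,150]).round(1).tolist())
E
```

```text
clock: 54.05
eef_pos: [0.6829, -0.019, 0.2114]
ee_rot: [-0.0, 0.693, 0.721, -0.0]
force: [0.3, -0.6, -0.1]
gripper_width: -0.003
grasp_force: 0.0
0.045 [[238, 224], [238, 219], [239, 214], [241, 209], [244, 205]]
0 [[246, 215], [246, 210], [247, 205], [249, 201], [252, 197]]
-0.045 [[253, 207], [253, 202], [254, 197], [256, 193], [259, 189]]
[198, 150, 93, 71, 3140] [243.0, 178.7]
[293, 186, 7, 8, 32] [296.5, 189.3]
[180, 215, 28, 23, 100] [198.6, 224.5]
[234, 221, 15, 9, 38] [240.9, 224.6]
[272, 235, 28, 25, 190] [290.0, 248.0]
[193, 239, 21, 14, 32] [201.7, 244.6]
[253, 246, 11, 10, 72] [257.9, 251.2]
```

```bash
python3 -m handwheel '{"translation":[[0,0.03,0.3],[0,0,0.4],[0,0,0.3],[0,0,0.2],[0,0,0.15],[0,0,0.1],[0,0,0.1],[0,0,0.05],[0,0,0],[0,0,0]],"turn":[[0,0,0],[0,0,0],[0,0,0],[0,0,0],[0,0,0],[0,0,0],[0,0,0],[0,0,0],[0,0,0],[0,0,0]],"gripper":[0,0,0,0,0,0,0,0,0,0]}'
python3 -m handwheel '{"translation":[[0,0,0.05],[0,0,0.05],[0,0,0.05],[0,0,0],[0,0,0],[0,0,0],[0,0,0],[0,0,0],[0,0,0],[0,0,0]],"turn":[[0,0,0],[0,0,0],[0,0,0],[0,0,0],[0,0,0],[0,0,0],[0,0,0],[0,0,0],[0,0,0],[0,0,0]],"gripper":[0,0,0,0,0,0,0,0,0,0]}'
```

```text
clock: 55.1
eef_pos: [0.6841, -0.0189, 0.1479]
ee_rot: [-0.0, 0.693, 0.721, -0.0]
force: [0.9, -0.2, 0.0]
gripper_width: 0.005
grasp_force: 0.1
clock: 56.1
eef_pos: [0.6846, -0.0189, 0.142]
ee_rot: [0.0, 0.693, 0.721, 0.0]
force: [1.9, -0.8, 4.7]
gripper_width: 0.003
grasp_force: 2.8
```

```bash
python3 -m handwheel '{"translation":[[0,0,0.03],[0,0,0.03],[0,0,0.02],[0,0,0],[0,0,0],[0,0,0],[0,0,0],[0,0,0],[0,0,0],[0,0,0]],"turn":[[0,0,0],[0,0,0],[0,0,0],[0,0,0],[0,0,0],[0,0,0],[0,0,0],[0,0,0],[0,0,0],[0,0,0]],"gripper":[0,0,0,0,0,0,0,0,0,0]}'
```

```text
clock: 57.1
eef_pos: [0.685, -0.0188, 0.1415]
ee_rot: [0.001, 0.693, 0.72, 0.001]
force: [-12.0, -0.7, 39.4]
gripper_width: 0.001
grasp_force: 20.2
```

The bar meets its hard stop at TCP z 0.1415, which is the height expected at π. Lift off, turn the tool for the caddy handle, and check where the caddy is now.

```bash
python3 -m handwheel '{"translation":[[0,0,-0.2],[0,0,-0.6],[0,0,-0.8],[0,0,-0.8],[0,0,-0.6],[0,0,-0.2],[0,0,0],[0,0,0],[0,0,0],[0,0,0]],"turn":[[0,0,0],[0,0,0],[0,0,0],[0,0,0],[0,0,-1],[0,0,-1],[0,0,-1],[0,0,-1],[0,0,-1],[0,0,-1]],"gripper":[0,0,0,0,60,60,60,60,60,60]}'
python3 - <<'E'
from h import *
im=r.get_image("top").astype(int)[:,:,::-1]
w=im[215:305,335:430];m=((w.max(2)<97)&(np.ptp(w,axis=2)<25)).astype(np.uint8)
m=cv2.morphologyEx(m,cv2.MORPH_CLOSE,np.ones((9,9)));k,l,s,c=cv2.connectedComponentsWithStats(m)
i=1+np.argmax(s[1:,4]);cn=max(cv2.findContours((l==i).astype(np.uint8),0,2)[0],key=cv2.contourArea)
(cx,cy),wh,a=cv2.minAreaRect(cn);print("caddy rect px",cx+335,cy+215,wh,a,ray("top",(cx+335,cy+215),.008).round(4))
blob("top",345,220,425,300,.07,125,20)
b=(w.min(2)>125);ys,xs=np.nonzero(b);
if len(ys): 
    p=np.polyfit(ys,xs,1);
    for y in(ys.min(),ys.max()):print("bar end",xs[ys==y].mean()+335,y+215,ray("top",(xs[ys==y].mean()+335,y+215),.073).round(4))
go([.511,-.355,.062],np.radians(91.4))
for q in[(192,162)]:print("cup",ray("top",q,.1).round(3))
print("oil",ray("top",(155,173),.14).round(3))
E
```

```text
clock: 58.1
eef_pos: [0.6839, -0.019, 0.2661]
ee_rot: [-0.0, 0.338, 0.941, -0.0]
force: [-0.2, -0.2, -0.8]
gripper_width: 0.602
grasp_force: 0.0
caddy rect px 374.15414810180664 258.3538398742676 (89.76822662353516, 78.05758666992188) 87.70938873291016 [ 0.5073 -0.3315  0.008 ]
[7, 0, 73, 80, 1460] [403.9 255.9] [ 0.5126 -0.3977  0.07  ]
[42, 12, 5, 54, 163] [388.6 258.6] [ 0.5044 -0.3561  0.07  ]
bar end 390.7910447761194 215 [ 0.6222 -0.3618  0.073 ]
bar end 399.7708333333333 304 [ 0.3854 -0.3848  0.073 ]
t 58.2 eef [ 0.6839 -0.0191  0.266 ] w 0.605 gf 0.0 F [-0.1 -0.1 -0.1] j [ 0.28  0.65 -0.57  1.38  0.36  1.22  0.56]
now-tool units [-2.035 -9.222  5.101]  turn units [-0.    -0.008 -5.132]  after-turn units [ 4.527 -8.289  5.099]
cup [0.742 0.177 0.1  ]
oil [0.7   0.262 0.14 ]
```

The caddy handle is unmoved, with its bar at pixel (388.6,258.6). Go and grip it.

```bash
python3 -m handwheel '{"translation":[[0,0,0],[0,0,0],[0,0,0],[0,0,0],[0,0,0],[0,0,0],[0.511,-0.922,0],[0.511,-0.922,0],[0.511,-0.922,0],[0.511,-0.922,0]],"turn":[[0,0,-1],[0,0,-1],[0,0,-1],[0,0,-1],[0,0,-1],[0,0,-0.13],[0,0,0],[0,0,0],[0,0,0],[0,0,0]],"gripper":[60,60,60,60,60,60,60,60,60,60]}'
python3 -m handwheel '{"translation":[[0.511,-0.922,0],[0.511,-0.922,0],[0.511,-0.922,0],[0.511,-0.922,0],[0.511,-0.922,0],[0,0,0.4],[0,0,0.7],[0,0,0.7],[0,0,0.7],[0,0,0.4]],"turn":[[0,0,0],[0,0,0],[0,0,0],[0,0,0],[0,0,0],[0,0,0],[0,0,0],[0,0,0],[0,0,0],[0,0,0]],"gripper":[60,60,60,60,60,60,60,60,60,60]}'
python3 - <<'E'
from h import *
go([.508,-.3555,.062],np.radians(91.4))
E
```

```text
clock: 59.2
eef_pos: [0.6046, -0.1695, 0.2664]
ee_rot: [-0.0, -0.007, 1.0, -0.0]
force: [0.9, -0.5, -0.4]
gripper_width: 0.601
grasp_force: 0.0
clock: 60.2
eef_pos: [0.5068, -0.3542, 0.1483]
ee_rot: [-0.001, -0.008, 1.0, 0.001]
force: [-0.2, 0.8, 0.5]
gripper_width: 0.599
grasp_force: 0.0
t 60.2 eef [ 0.5068 -0.3542  0.1483] w 0.599 gf 0.0 F [-0.2  0.8  0.5] j [ 0.96  0.7  -0.68  1.67  0.52  0.95  1.68]
now-tool units [-0.034 -0.036  2.158]  turn units [ 0.009 -0.014 -0.057]  after-turn units [-0.03  -0.033  2.158]
```

```bash
python3 -m handwheel '{"translation":[[-0.03,-0.03,0.3],[0,0,0.5],[0,0,0.5],[0,0,0.4],[0,0,0.3],[0,0,0.15],[0,0,0],[0,0,0],[0,0,0],[0,0,0]],"turn":[[0,0,0],[0,0,0],[0,0,0],[0,0,0],[0,0,0],[0,0,0],[0,0,0],[0,0,0],[0,0,0],[0,0,0]],"gripper":[60,60,60,60,60,60,60,0,0,0]}'
python3 -m handwheel '{"translation":[[0,0,0],[0,0,0],[0,0,0],[0,0,0],[0,0,0],[0,0,-0.1],[0,0,-0.2],[0,0,-0.4],[0,0,-0.5],[0,0,-0.6]],"turn":[[0,0,0],[0,0,0],[0,0,0],[0,0,0],[0,0,0],[0,0,0],[0,0,0],[0,0,0],[0,0,0],[0,0,0]],"gripper":[0,0,0,0,0,0,0,0,0,0]}'
python3 -m handwheel '{"translation":[[0,0,-0.6],[0,0,-0.6],[0,0,-0.6],[0,0,-0.6],[0,0,-0.6],[0,0,-0.6],[0,0,-0.5],[0,0,-0.3],[0,0,-0.1],[0,0,0]],"turn":[[0,0,0],[0,0,0],[0,0,0],[0,0,0],[0,0,0],[0,0,0],[0,0,0],[0,0,0],[0,0,0],[0,0,0]],"gripper":[0,0,0,0,0,0,0,0,0,0]}'
python3 - <<'E'
from h import *
go([.547,.273,.30],np.radians(96))
s,e,Rt=st()
# hanging caddy in the top view: bounding box of its dark floor
im=r.get_image("top").astype(int)
# expected positions if held level and centred
for q in[(.08,.088),(.08,-.088),(-.08,.088),(-.08,-.088)]:print(proj("top",[e[0]+q[0],e[1]+q[1],e[2]-.052]).round(0),proj("side",[e[0]+q[0],e[1]+q[1],e[2]-.052]).round(0))
w=im[200:310,330:450];m=((w.max(2)<97)&(np.ptp(w,axis=2)<25)).astype(np.uint8)
k,l,ss,c=cv2.connectedComponentsWithStats(m)
for i in range(1,k):
    if ss[i,4]>60:print((ss[i]+[330,200,0,0,0]).tolist())
w=r.get_image("side").astype(int)[60:260,280:480];m=((w.max(2)<97)&(np.ptp(w,axis=2)<25)).astype(np.uint8)
k,l,ss,c=cv2.connectedComponentsWithStats(m)
for i in range(1,k):
    if ss[i,4]>60:print("side",(ss[i]+[280,60,0,0,0]).tolist())
E
```

```text
clock: 61.2
eef_pos: [0.509, -0.3561, 0.0652]
ee_rot: [0.0, -0.011, 1.0, -0.0]
force: [-2.9, -3.4, 18.2]
gripper_width: 0.104
grasp_force: 46.1
clock: 62.2
eef_pos: [0.5085, -0.3557, 0.138]
ee_rot: [-0.0, -0.011, 1.0, 0.0]
force: [0.2, 0.2, -4.1]
gripper_width: 0.088
grasp_force: 58.5
clock: 63.2
eef_pos: [0.5086, -0.3558, 0.3167]
ee_rot: [0.0, -0.011, 1.0, -0.0]
force: [0.4, -0.3, -5.8]
gripper_width: 0.092
grasp_force: 58.7
t 63.2 eef [ 0.5086 -0.3558  0.3167] w 0.092 gf 58.7 F [ 0.4 -0.3 -5.8] j [ 1.01  0.54 -0.76  1.49  0.38  1.26  1.8 ]
now-tool units [-1.302 15.696  0.414]  turn units [-0.002  0.    -0.594]  after-turn units [-2.598 15.534  0.418]
[372. 216.] [314. 138.]
[449. 219.] [332. 119.]
[372. 287.] [369. 146.]
[450. 289.] [383. 126.]
[349, 200, 18, 6, 78]
[355, 200, 95, 110, 7487]
side [314, 60, 109, 113, 3113]
side [369, 60, 51, 66, 1234]
side [280, 141, 12, 33, 297]
side [285, 177, 180, 83, 4515]
```

The caddy is held (about 5 N of load, firm grip). Carry it over to in front of the hook.

```bash
python3 -m handwheel '{"translation":[[0,0,0],[-0.08,0.5,0],[-0.153,0.914,0],[-0.153,0.914,0],[-0.153,0.914,0],[-0.153,0.914,0],[-0.153,0.914,0],[-0.153,0.914,0],[-0.153,0.914,0],[-0.153,0.914,0]],"turn":[[0,0,-0.594],[0,0,0],[0,0,0],[0,0,0],[0,0,0],[0,0,0],[0,0,0],[0,0,0],[0,0,0],[0,0,0]],"gripper":[0,0,0,0,0,0,0,0,0,0]}'
python3 -m handwheel '{"translation":[[-0.153,0.914,0],[-0.153,0.914,0],[-0.153,0.914,0],[-0.153,0.914,0],[-0.153,0.914,0],[-0.153,0.914,0],[-0.153,0.914,0],[-0.12,0.7,0],[-0.08,0.5,0],[0,0.12,0]],"turn":[[0,0,0],[0,0,0],[0,0,0],[0,0,0],[0,0,0],[0,0,0],[0,0,0],[0,0,0],[0,0,0],[0,0,0]],"gripper":[0,0,0,0,0,0,0,0,0,0]}'
python3 - <<'E'
from h import *
go([.547,.273,.177],np.radians(96))
im=r.get_image("top")[:,:,::-1].astype(int)
# prongs: bright colourless thin blobs over/near the panel, left of the caddy
w=im[200:275,30:125];m=((w.min(2)>120)&(np.ptp(w,axis=2)<30)).astype(np.uint8)
k,l,s,c=cv2.connectedComponentsWithStats(m)
for i in range(1,k):
    if s[i,4]>15:
        ys,xs=np.nonzero(l==i);j=xs.argmax();print((s[i]+[30,200,0,0,0]).tolist(),"tip px",xs[j]+30,ys[xs==xs[j]].mean()+200,ray("top",(xs[j]+30,ys[xs==xs[j]].mean()+200),.165).round(4))
E
```

```text
clock: 64.3
eef_pos: [0.5275, -0.0383, 0.3158]
ee_rot: [-0.001, -0.052, 0.999, 0.0]
force: [0.3, -0.6, -3.4]
gripper_width: 0.091
grasp_force: 58.6
clock: 65.3
eef_pos: [0.5453, 0.2753, 0.3155]
ee_rot: [-0.001, -0.054, 0.999, 0.0]
force: [-1.3, 0.7, -4.9]
gripper_width: 0.089
grasp_force: 58.7
t 65.3 eef [0.5453 0.2753 0.3155] w 0.089 gf 58.7 F [-1.3  0.7 -4.9] j [ 0.    0.55 -0.87  1.52  0.43  1.27  0.76]
now-tool units [-0.043 -0.065  3.462]  turn units [ 0.008 -0.013  0.022]  after-turn units [-0.037 -0.061  3.462]
[30, 200, 21, 27, 310] tip px 50 210.0 [0.592  0.5035 0.165 ]
[30, 228, 23, 29, 339] tip px 52 244.0 [0.509  0.4905 0.165 ]
```

```bash
python3 -m handwheel '{"translation":[[-0.04,-0.1,0.2],[0,0,0.4],[0,0,0.5],[0,0,0.5],[0,0,0.5],[0,0,0.5],[0,0,0.4],[0,0,0.3],[0,0,0.13],[0,0,0]],"turn":[[0,0,0],[0,0,0],[0,0,0],[0,0,0],[0,0,0],[0,0,0],[0,0,0],[0,0,0],[0,0,0],[0,0,0]],"gripper":[0,0,0,0,0,0,0,0,0,0]}'
python3 - <<'E'
from h import *
go([.5325,.4125,.177],np.radians(96))
im=r.get_image("side")[:,:,::-1].astype(int)
a=np.radians(96);H=lambda x,y,z:[.5325+x*np.cos(a)-y*np.sin(a),.4125+x*np.sin(a)+y*np.cos(a),.159+z]
print("pred tips side px",[proj("side",H(-.036,y,.007)).round(1).tolist() for y in(.04,-.04)])
w=im[300:420,120:300];m=((w.min(2)>140)&(np.ptp(w,axis=2)<25)).astype(np.uint8)
k,l,s,c=cv2.connectedComponentsWithStats(m)
for i in range(1,k):
    if s[i,4]>20:
        ys,xs=np.nonzero(l==i);j=ys.argmin();print((s[i]+[120,300,0,0,0]).tolist(),"top px",xs[ys==ys[j]].mean()+120,ys[j]+300)
E
```

```text
clock: 66.35
eef_pos: [0.5482, 0.2686, 0.1789]
ee_rot: [-0.0, -0.052, 0.999, -0.0]
force: [0.5, -0.3, -5.2]
gripper_width: 0.087
grasp_force: 58.7
t 66.35 eef [0.5482 0.2686 0.1789] w 0.087 gf 58.7 F [ 0.5 -0.3 -5.2] j [-0.03  0.69 -0.8   1.67  0.56  1.03  0.66]
now-tool units [0.016 3.619 0.048]  turn units [-0.001 -0.004 -0.002]  after-turn units [0.015 3.619 0.049]
pred tips side px [[234.0, 332.4], [191.0, 321.9]]
[120, 300, 180, 120, 9564] top px 226.78125 300
[163, 300, 20, 11, 117] top px 172.5 300
```

Predicted prong tips (234,332) and (191,322) match those seen in the earlier side picture (232,333) and (189,324). Move in over the prongs.

```bash
python3 -m handwheel '{"translation":[[0,0.2,0],[0,0.35,0],[0,0.45,0],[0,0.5,0],[0,0.5,0],[0,0.5,0],[0,0.5,0],[0,0.4,0],[0,0.22,0],[0,0,0]],"turn":[[0,0,0],[0,0,0],[0,0,0],[0,0,0],[0,0,0],[0,0,0],[0,0,0],[0,0,0],[0,0,0],[0,0,0]],"gripper":[0,0,0,0,0,0,0,0,0,0]}'
python3 -m handwheel '{"translation":[[0,0,0],[0,0,0.1],[0,0,0.12],[0,0,0.1],[0,0,0.1],[0,0,0.06],[0,0,0.04],[0,0,0],[0,0,0],[0,0,0]],"turn":[[0,0,0],[0,0,0],[0,0,0],[0,0,0],[0,0,0],[0,0,0],[0,0,0],[0,0,0],[0,0,0],[0,0,0]],"gripper":[0,0,0,0,0,0,0,0,0,0]}'
```

```text
clock: 67.4
eef_pos: [0.5324, 0.4144, 0.1794]
ee_rot: [-0.0, -0.053, 0.999, 0.0]
force: [-0.8, -0.4, -5.7]
gripper_width: 0.093
grasp_force: 58.8
clock: 68.4
eef_pos: [0.5332, 0.4129, 0.1587]
ee_rot: [0.0, -0.052, 0.999, 0.0]
force: [1.5, -0.1, -4.6]
gripper_width: 0.096
grasp_force: 58.8
```

```bash
python3 -m handwheel '{"translation":[[0,0,0.04],[0,0,0.04],[0,0,0.03],[0,0,0.03],[0,0,0],[0,0,0],[0,0,0],[0,0,0],[0,0,0],[0,0,0]],"turn":[[0,0,0],[0,0,0],[0,0,0],[0,0,0],[0,0,0],[0,0,0],[0,0,0],[0,0,0],[0,0,0],[0,0,0]],"gripper":[0,0,0,0,0,0,0,0,0,0]}'
```

```text
clock: 69.4
eef_pos: [0.5332, 0.4129, 0.1538]
ee_rot: [0.0, -0.052, 0.999, 0.0]
force: [-3.2, -2.9, 7.1]
gripper_width: 0.088
grasp_force: 60.1
```

The load is now on the hook. Release, lift, back away, and check.

```bash
python3 -m handwheel '{"translation":[[0,0,0],[0,0,0],[0,0,0],[0,0,0],[0,0,0],[0,0,-0.2],[0,0,-0.4],[0,0,-0.7],[0,0,-0.8],[0,0,-0.8]],"turn":[[0,0,0],[0,0,0],[0,0,0],[0,0,0],[0,0,0],[0,0,0],[0,0,0],[0,0,0],[0,0,0],[0,0,0]],"gripper":[40,40,40,40,40,40,40,40,40,40]}'
python3 -m handwheel '{"translation":[[0,-0.5,-0.3],[0,-0.9,0],[0,-0.9,0],[0,-0.9,0],[0,-0.9,0],[0,-0.9,0],[0,-0.9,0],[0,-0.9,0],[0,-0.9,0],[0,-0.9,0]],"turn":[[0,0,0],[0,0,0],[0,0,0],[0,0,0],[0,0,0],[0,0,0],[0,0,0],[0,0,0],[0,0,0],[0,0,0]],"gripper":[40,40,40,40,40,40,40,40,40,40]}'
python3 -m handwheel '{"translation":[[0,-0.9,0],[0,-0.9,0],[0,-0.9,0],[0,-0.9,0],[0,-0.9,0],[0,-0.9,0],[0,-0.9,0],[0,0,0],[0,0,0],[0,0,0]],"turn":[[0,0,0],[0,0,0],[0,0,0],[0,0,0],[0,0,0],[0,0,0],[0,0,0],[0,0,0],[0,0,0],[0,0,0]],"gripper":[40,40,40,40,40,40,40,40,40,40]}'
python3 - <<'E'
from h import *
a=np.radians(96);H=lambda x,y,z:[.5325+x*np.cos(a)-y*np.sin(a),.4125+x*np.sin(a)+y*np.cos(a),.159+z]
print("pred bar ends",[proj("top",H(0,y,.003)).round(1).tolist() for y in(.064,-.064)],"floor",[proj("top",H(x,y,-.06)).round(0).tolist() for x,y in[(.088,.08),(.088,-.08),(-.088,-.08),(-.088,.08)]])
im=r.get_image("top")[:,:,::-1].astype(int);w=im[190:300,20:150]
m=((w.max(2)<97)&(np.ptp(w,axis=2)<22)).astype(np.uint8);m=cv2.morphologyEx(m,cv2.MORPH_CLOSE,np.ones((9,9)))
k,l,s,c=cv2.connectedComponentsWithStats(m)
for i in range(1,k):
    if s[i,4]>100:print("dark",(s[i]+[20,190,0,0,0]).tolist(),(c[i]+[20,190]).round(1))
m=((w.min(2)>120)&(np.ptp(w,axis=2)<30)).astype(np.uint8);k,l,s,c=cv2.connectedComponentsWithStats(m)
for i in range(1,k):
    if s[i,4]>15:print("bright",(s[i]+[20,190,0,0,0]).tolist(),(c[i]+[20,190]).round(1))
# tray now upside down: dark bar & green etc. on the stand; white tray rect
w=im[180:265,205:325];m=((w.min(2)>150)).astype(np.uint8);cn=max(cv2.findContours(m,0,2)[0],key=cv2.contourArea)
print("tray rect",np.round(np.array(cv2.boundingRect(cn))+[205,180,0,0],0))
b=np.radians(2.3)
print("pred rear bar",[proj("top",[.59+.095*np.cos(b)-y*np.sin(b),-.0237+.095*np.sin(b)+y*np.cos(b),.125]).round(1).tolist() for y in(.045,0,-.045)])
w=im[170:200,240:300];m=((w.max(2)<85)).astype(np.uint8);k,l,s,c=cv2.connectedComponentsWithStats(m)
for i in range(1,k):
    if s[i,4]>12:print("rear dark",(s[i]+[240,170,0,0,0]).tolist(),(c[i]+[240,170]).round(1))
go([.5,-.3,.3],0)
E
```

```text
clock: 70.4
eef_pos: [0.5329, 0.413, 0.2717]
ee_rot: [0.0, -0.052, 0.999, 0.0]
force: [1.2, -0.1, 0.9]
gripper_width: 0.399
grasp_force: 0.0
clock: 71.4
eef_pos: [0.5692, 0.0695, 0.2825]
ee_rot: [0.001, -0.052, 0.999, -0.0]
force: [0.4, 0.4, -0.0]
gripper_width: 0.397
grasp_force: 0.0
clock: 72.4
eef_pos: [0.5955, -0.1787, 0.2818]
ee_rot: [0.0, -0.053, 0.999, 0.0]
force: [-0.3, 0.1, 0.4]
gripper_width: 0.403
grasp_force: 0.0
pred bar ends [[86.4, 261.7], [85.5, 209.7]] floor [[61.0, 272.0], [61.0, 210.0], [129.0, 205.0], [131.0, 266.0]]
dark [32, 190, 118, 110, 8911] [ 84.6 240.5]
bright [20, 190, 3, 19, 44] [ 20.7 199. ]
bright [81, 190, 69, 55, 978] [115.2 197.8]
bright [44, 208, 45, 59, 465] [ 74.3 237.1]
bright [20, 211, 5, 89, 298] [ 21.3 261. ]
bright [90, 216, 10, 5, 33] [ 94.6 218.4]
bright [90, 249, 12, 4, 37] [ 95.6 250.6]
bright [74, 258, 76, 42, 2215] [117.4 283.6]
tray rect [221 189  89  63]
pred rear bar [[247.9, 183.9], [265.3, 183.8], [282.6, 183.8]]
t 72.45 eef [ 0.5956 -0.1786  0.2817] w 0.4 gf 0.0 F [ 0.5  0.5 -0.1] j [ 0.72  0.59 -0.81  1.54  0.44  1.21  1.51]
now-tool units [ 2.697 -2.765 -0.459]  turn units [-4.0000e-03  4.0000e-03 -1.0488e+01]  after-turn units [ 3.035  2.389 -0.457]
```

The caddy's bar spans both prongs: the bar is at column 86, rows 208–267, and the prongs are at rows 218 and 250. One last numeric check of the turn bar, then hand in.

```bash
python3 - <<'E'
from h import *
im=r.get_image("top").astype(int)
print("rows174-196 around col 258:",im[174:196,254:262].mean((1,2)).round(0).astype(int).tolist())
print("front rows 240-262:",im[240:262,254:262].mean((1,2)).round(0).astype(int).tolist())
b=np.radians(2.3)
for d in(0,5,10,15):
    t=np.radians(d);print(d,proj("top",[.59+.095*np.cos(t),-.0237,.125+.095*np.sin(t)]).round(1), proj("side",[.59+.095*np.cos(t)-.045*np.sin(b),.022+.095*np.sin(b)*np.cos(t),.125+.095*np.sin(t)]).round(1))
s=r.get_image("side").astype(int)
d=(s.max(2)<100)[195:235,228:275].astype(np.uint8);k,l,q,c=cv2.connectedComponentsWithStats(d)
for i in range(1,k):
    if q[i,4]>10:print((q[i]+[228,195,0,0,0]).tolist())
E
```

```text
rows174-196 around col 258: [152, 159, 157, 151, 146, 139, 126, 105, 92, 94, 93, 91, 98, 106, 110, 111, 111, 112, 112, 112, 109, 101]
front rows 240-262: [125, 101, 98, 98, 98, 98, 97, 98, 97, 97, 97, 101, 109, 123, 132, 135, 134, 133, 133, 132, 133, 132]
0 [266.8 183.8] [237.7 224.4]
5 [266.7 183.3] [237.6 221.7]
10 [266.7 183. ] [237.8 219. ]
15 [266.7 183. ] [238.2 216.4]
[228, 195, 44, 35, 694]
```

```bash
python3 -c "
from rig import r
print(r.job_done())"
```

```text
the job is handed in; nothing more can be done
None
```

I handed the job in at about 72 s: both coupons are in the cassette, the cover is on with both bolts home, the cassette is fully over, and the empty caddy hangs on both prongs. The tug reached about 24 N, not 10, and the bolts held. Radial force briefly passed 60 N during the swing, and the grip slipped near its end, so I pressed the turn bar down to its stop.

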